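# Return the handled finds to the display bay

### The job

The handling session is over: stand every small find that is out on the table (two to four of: squat jar, lidded round box, carved stone block, figurine) upright on the floor of the finds tray while the tray waits on the raised ledge. Then slide the loaded tray, without lifting or tipping it, over the step down onto the display deck until it is fully home against the end stop: the gate bar across the way must be swung right up first, and it lifts only after its safety tab has been slid aside. Finally swing the bar fully down again behind the tray and slide the safety tab fully back over it, leaving the other things on the table where they are.

Things in the scene. Friction and masses are not known exactly. Their poses are not given: they have to be found in the camera images.
- bay: fixed returns bay, 190 x 482 mm. Origin on the table under the middle of the step; its +y is the way the tray slides, +x points to the hinge side, away from the robot. Sizes below in its frame, mm. Loading ledge, black foam top at z 30: y -242 to -2, x -95 to 95. Tab keeper block: x -129 to -95, y 12 to 97, top z 30. Hinge post: x 95 to 111, y -19 to 19, top z 68
- deck (a point): middle of the white display deck's top, at bay x 0, y 120, z 20 mm: the deck spans y 0 to 240, x -95 to 95, 10 mm lower than the ledge. Side lips (y 20 to 232, top z 36) leave a lane 166 mm wide centred on x = 0; clear screen behind the far lip, x 91 to 95, top z 90
- stop (a point): middle of the inner face of the wooden end stop across the deck's far end, at bay x 0, y 222, z 32 mm; stop top z 45 mm
- bar_hinge (a point): hinge axis of the gate bar (axis along the bay's y), at x 100, y 0, z 50 mm in the bay's frame
- bar (a joint): angle of the aluminium gate bar (12 x 12 mm), rad: 0 = down, level across the lane over the step at z 50 mm, blocking the tray; grows as its near end swings up and over towards the bay's +x; 1.57 = upright, stop at 1.8. It stays where it is left (friction; about 2 N at its end moves it). It cannot be lifted while the tab covers it
- bar_end (a point): centre of the black round end knob of the bar (a disc 26 mm across, 14 mm thick along the bay's y, flat faces towards +y and -y), 245 mm from the hinge; moves with the bar; free space beside it from above. Pinched on its flat faces it turns between the fingers as the bar swings
- tab (a joint): sliding safety tab, m: 0 = fully over the bar's near end (locked); grows as the tab slides along the bay's +y; the bar is free from 0.014, stop at 0.030. Starts at 0 to 0.004. Friction about 2 N
- tab_fin (a point): grip point of the tab's upright black fin (10 mm thick along the bay's x, 26 mm long along y); 15 mm below the fin's top, which is 107 mm above the table; moves with the tab. The steel plate under it has its top at z 65 mm, 3 mm clear of the lowered bar; a bar not fully down jams the tab
- tray: loose open finds tray, cardboard brown, black floor, 150 (x) x 170 (y) mm without its grip, walls 5 mm thick, 28 high, floor 6 thick, about 0.4 kg. Origin: centre of its underside; +y is the end that leads over the step. Starts a little skew on the ledge; 8 mm to spare on each side in the lane. Home when its +y end meets the stop (origin at bay y 137 mm)
- tray_grip (a point): point in the upright wooden grip plate that stands 27 mm behind the tray's -y end wall on a flat 6 mm tongue (off centre: tray x -60 to 0, y -122 to -112, top 50 mm above the underside), at x -30, y -117 mm, 38 mm above the tray's underside, 12 mm below the plate's top
- jar: find: squat round terracotta jar with a black band, 43 mm across, 37 mm high, widest from 5 to 24 mm up. Origin: centre of its underside, z up. May be absent
- pyxis: find: round terracotta lidded box, 42 mm across, 34 mm high with its lid (lid rim 44), plus a small 8 mm lid knob; sides straight. Origin: centre of its underside, z up. May be absent
- block: find: small carved grey stone block, 44 (x) x 36 (y) x 34 (z) mm. Origin: centre of its underside, z up. May be absent
- figurine: find: pale plaster figurine like a stout chess pawn, foot 44 mm across and 6 mm high, body 35 mm across from 10 to 28 mm up, 44 mm high. Origin: centre of its underside, z up. May be absent
- brush: bystander, leave alone: brush with wooden handle, 160 mm long, lying; origin at its middle, along its x
- loupe: bystander, leave alone: flat magnifier, lens 52 mm across with a 75 mm black handle towards its -x, 7 mm high; origin under the lens
- scalebar: bystander, leave alone: flat black and white photo scale, 100 (x) x 18 x 6 mm; origin under its centre
- notebook: bystander, leave alone: blue notebook 100 x 140 x 16 mm; origin under its centre
- eraser: bystander, leave alone: white eraser 45 x 22 x 14 mm; origin under its centre
Things that resemble listed ones, but are neither listed nor needed, are in the scene too. Leave any blue or pink look-alike of the jar alone.

How it is judged:
On the way, in this order (a step that is already met when the one before it is completed fails the run):
1. all finds stand in the tray while it is still on the loading ledge (x of jar in the frame of tray between -0.068 and 0.068 m and y of jar in the frame of tray between -0.072 and 0.072 m and z of jar in the frame of tray between -0.002 and 0.016 m and angle between each of jar, pyxis, block, figurine's own z axis and vertical below 0.3 rad and x of pyxis in the frame of tray between -0.068 and 0.068 m and y of pyxis in the frame of tray between -0.072 and 0.072 m and z of pyxis in the frame of tray between -0.002 and 0.016 m and x of block in the frame of tray between -0.068 and 0.068 m and y of block in the frame of tray between -0.072 and 0.072 m and z of block in the frame of tray between -0.002 and 0.016 m and x of figurine in the frame of tray between -0.068 and 0.068 m and y of figurine in the frame of tray between -0.072 and 0.072 m and z of figurine in the frame of tray between -0.002 and 0.016 m and y of tray in the frame of bay below -0.09 m), for 0.2 s.
2. the tray is fully home on the display deck, with the gate bar up (y of tray in the frame of bay above 0.13 m and z of tray in the frame of bay below 0.024 m and angle between tray's own z axis and vertical below 0.04 rad and value of joint bar above 0.9 rad), for 0.2 s.
At the end, for the whole second after the job is handed in: every find stands in the tray (within 0.3 rad of upright, its foot on the tray floor); the tray lies flat on the deck within 7 mm of the end stop; the bar is down (under 0.06 rad) and the tab back over it (under 6 mm); all at rest (x of jar in the frame of tray between -0.068 and 0.068 m and y of jar in the frame of tray between -0.072 and 0.072 m and z of jar in the frame of tray between -0.002 and 0.016 m and angle between each of jar, pyxis, block, figurine's own z axis and vertical below 0.3 rad and x of pyxis in the frame of tray between -0.068 and 0.068 m and y of pyxis in the frame of tray between -0.072 and 0.072 m and z of pyxis in the frame of tray between -0.002 and 0.016 m and x of block in the frame of tray between -0.068 and 0.068 m and y of block in the frame of tray between -0.072 and 0.072 m and z of block in the frame of tray between -0.002 and 0.016 m and x of figurine in the frame of tray between -0.068 and 0.068 m and y of figurine in the frame of tray between -0.072 and 0.072 m and z of figurine in the frame of tray between -0.002 and 0.016 m and y of tray in the frame of bay above 0.13 m and z of tray in the frame of bay below 0.024 m and angle between tray's own z axis and vertical below 0.04 rad and value of joint bar below 0.06 rad and value of joint tab below 0.006 m and linear speed of tray below 0.01 m/s); the robot touches nothing.
It fails at once if the tray is tipped by more than 0.2 rad (angle between tray's own z axis and vertical above 0.2 rad).
It fails at once if the tray is lifted instead of slid (more than 20 mm above the ledge) (height (world z) of tray above 0.05 m).
It fails at once if a bystander is moved by more than 5 cm (distance of any of brush, loupe, scalebar, notebook, eraser from where it was at the start of the episode above 0.05 m).
Of jar, pyxis, block, figurine only 2 to 4 are there at a start; the rules pass over those that are not, and their reading is None.
At some moment in a run one of jar, pyxis, block, figurine may be knocked a few centimetres aside while the robot is not near it.
It also fails if it takes over 210 s, if anything falls off the work surface, if the arm or the gripper's body presses on something with over 40 N, if the wrist force passes 120 N, or if a joint passes its speed limit or range.

### The arm

A 6-joint arm with a two-finger parallel gripper is mounted at the origin on the work surface. World frame = base frame: x ahead of the robot, y to its left, z up, the work surface at z = 0. Lengths are in m, angles in rad, forces in N, time in s.
With the tool pointing down it reaches from about 0.35 to 0.775 m from the base axis. Payload 5.5 kg.
Tool frame: the origin (TCP) lies midway between the tips of the shut fingers; the grasp point (between the pads) lies 19 mm behind it; z points along the fingers, y is the line along which they close (so a half turn about z gives the same grasp; the last joint's range is limited). The gripper opens to 85 mm and grips with 20 to 120 N. Pads are 22 mm wide; open, the fingers measure 114 mm over their backs; the gripper's body (76 mm by 85 mm) begins 54 mm behind the grasp point. The pads swing forward as they close: fully open they stand 13 mm farther back than shut.
Start: joints at [1.157, 0.313, 0.046, 1.304, 0, 1.431], TCP at [0.156, 0.554, 0.202] pointing down, gripper open.
Joint ranges: [-2.76, 2.76], [-0.86, 1.69], [-1.03, 1.26], [-2.2, 2.34], [-1.47, 1.5], [-3.14, 3.14]. Speed limits (rad/s): [2.57, 2.57, 3.14, 3.14, 3.14, 3.14].

### API

Orientations are given as a unit quaternion [w, x, y, z].
In Python, from workcell import env gives the robot as it stands.
- The arm moves only by the tool move_arm, never from a script. Its argument "targets" is a list of rows, each a list of 3 entries, a list of its own where there are three numbers: the shift along the tool's x, y, z in mm, then the turn, a rotation vector about the tool's x, y, z in units of 10 degrees (1.0 is 10 degrees), then the closure, from -1 (fully open) to 1 (shut). In form: [[[dx, dy, dz], [ax, ay, az], gripper], ...]. A call has 1 to 5 rows; each row is the pose to reach, as a shift and turn from the pose commanded when the call began, along the tool's axes at that moment; what a row does not reach only later rows make up. A row lasts 1/8 s, in which the tool goes at most 62.5 mm and 10.7 degrees, less where a joint would pass 70% of its speed; a pose out of reach is approached as far as the arm can. A call with a gripper value outside its range is refused whole. The fingers move at their own pace and stop on an object; "squeeze" is the grip in N (left out, the last holds). Time passes only in rows, so rows that repeat a pose let the fingers close. It gives the time, the measured TCP pose, the force, the opening and the grip force at its end, in the units of the state.
- env.get_state(): the state, without advancing time (a new reading comes with each control period).
- env.read_camera(name): name is "side" or "top" or "wrist"; returns a dict with "pixels" (400x640x3 uint8, red, green, blue), "fovy" (degrees; the focal length in pixels is half the picture's height over the tangent of half this angle, whatever the lens; pixels are square), "cx", "cy" (the principal point, pixels), "dist_coeffs" ([k1, k2, p1, p2, k3] as OpenCV has them; the pictures are not rectified), "extrinsics" (4x4, takes a point from world to camera coordinates); the wrist camera has in their place "mount" (4x4, takes a point from camera to tool coordinates, whose origin is the TCP and whose axes are the flange's). Camera axes: x right, y up, looking along -z (the intrinsics and any distortion apply to the point x, -y, -z); pixel columns grow to the right and rows downward; lengths in m; the calibration is good to about 2 mm. A picture is of the moment at which its call begins: read the wrist's pose just before it. There is no depth.
- env.hand_in(): hands the job in; it is judged then, once.
Trained networks look in a picture, given as the dict that the camera call returned (one of the last four; its "shot" number tells which), for a name from the list of things; names that differ only in an ending like _2 or _b are one class to them, and where a whole thing is asked for, a point or a joint stands for the part that bears it (a point fixed in the world has none). Each returns a list of dicts, best first, with "confidence" (0 to 1); they miss things now and then, are a little off and sometimes report something else, mostly with a low value. They report only what shows in the picture. A call takes as long as a camera call. They do not tell look-alikes from the thing itself.
- env.spot_in(thing, picture): "centre" ([x, y, z] in m, in world coordinates, good to about 4 mm: the middle of the surface that is visible of it).
- env.regions_of(thing, picture): "mask" (400x640 bool, what is visible of it).
- env.landmark_of(thing, picture): "centre" ([x, y, z] in m, in world coordinates, good to about 4 mm: a listed point, or the origin of a listed thing).
The state is a dict: "clock": time; "joint_pos": joint angles; "qvel": joint speeds; "tau": joint torques, N m; "tcp_pos": TCP position; "orientation": TCP orientation; "wrist_force": force on the tool from outside, world axes, zero at the start; "ft_torque": the same for the moment, N m; "finger_gap": finger opening in m; "grip_force": force on a finger pad.
Only numpy, scipy, OpenCV 4.12 (cv2) and the standard library are available. Lean on these libraries where they do the work, as an engineer would, in place of code of your own. Each camera call takes 0.05 s, during which the arm holds its last target. There are 200 camera calls.

## Working session

There is one attempt and no reset: what is moved stays moved. The work goes in short steps, Python scripts to look and compute and a tool call to move; the robot and the scene stay as the last step left them, time stands still between calls to the robot, and variables do not carry over. Pictures are saved under pics/ and viewed, at most 14 in all, crops included, and the job is handed in when it is done.

Besides the shell and the picture viewer there is one more tool, called as name([rows], argument=value, ...), one row to a line, values as JSON. move_arm: Moves the arm, as the interface text tells. Its arguments: {"type":"object","properties":{"targets":{"type":"array","items":{"type":"array"}},"squeeze":{"type":"number"}},"required":["targets"]}

```bash
mkdir -p pics; ls; cat > h.py <<'E'
import numpy as np, cv2
from workcell import env
from scipy.spatial.transform import Rotation as R
T=['jar','pyxis','block','figurine','tray','tray_grip','bar_end','bar_hinge','tab_fin','deck','stop','bay','brush','loupe','scalebar','notebook','eraser']
def snap(n,save=None):
    p=env.read_camera(n)
    if save: cv2.imwrite('pics/'+save,cv2.cvtColor(p['pixels'],cv2.COLOR_RGB2BGR))
    return p
def K(p):
    f=200/np.tan(np.radians(p['fovy'])/2)
    return np.array([[f,0,p['cx']],[0,f,p['cy']],[0,0,1]]),np.array(p['dist_coeffs'],float)
def ext(p,s=None):
    if 'extrinsics' in p: return np.array(p['extrinsics'])
    s=s or env.get_state(); q=s['orientation']; M=np.eye(4)
    M[:3,:3]=R.from_quat([q[1],q[2],q[3],q[0]]).as_matrix(); M[:3,3]=s['tcp_pos']
    return np.linalg.inv(M@np.array(p['mount']))
def proj(p,X,s=None):
    k,d=K(p);E=ext(p,s);c=(E[:3,:3]@np.atleast_2d(X).T).T+E[:3,3]
    c=c*[1,-1,-1]
    return cv2.projectPoints(c,np.zeros(3),np.zeros(3),k,d)[0][:,0]
def unproj(p,uv,z,s=None):
    k,d=K(p);n=cv2.undistortPoints(np.atleast_2d(uv).astype(float)[:,None],k,d)[:,0]
    E=np.linalg.inv(ext(p,s));r=(E[:3,:3]@np.c_[n[:,0],-n[:,1],-np.ones(len(n))].T).T
    return E[:3,3]+r*((z-E[2,3])/r[:,2])[:,None]
def tool(s=None):
    s=s or env.get_state();q=s['orientation'];return R.from_quat([q[1],q[2],q[3],q[0]]).as_matrix(),np.array(s['tcp_pos'])
def delta(target,yaw=None):
    """mm shift in tool axes to bring TCP to target; yaw: world direction angle desired for tool y axis (mod pi)"""
    M,t=tool();d=M.T@(np.array(target)-t)*1000
    out=[d.round(1)]
    if yaw is not None:
        cur=np.arctan2(M[1,1],M[0,1]);e=(yaw-cur+np.pi/2)%np.pi-np.pi/2
        out.append(round(float(np.degrees(-e)/10*np.sign(-M[2,2])),2))
    return out
E
cat > a.py <<'E'
from h import *
s=env.get_state();print(s['clock'],s['tcp_pos'],s['orientation'])
for c in ('top','side'):
    p=snap(c,c+'0.png');print(c)
    for t in T:
        for f in ('landmark_of',):
            r=getattr(env,f)(t,p)
            for x in r[:3]:
                if x['confidence']>.2: print(t,np.round(x['centre'],3),round(x['confidence'],2),proj(p,x['centre'])[0].round())
E
python3 a.py
```

```text
pics
0.0 [0.15523818 0.55306209 0.20128126] [-2.56256059e-04  1.36440197e-01  9.90647876e-01 -8.90639450e-04]
top
jar [0.338 0.363 0.002] 0.58 [228. 255.]
jar [0.671 0.018 0.049] 0.57 [332. 156.]
jar [0.413 0.342 0.002] 0.49 [235. 233.]
pyxis [ 0.494  0.383 -0.004] 0.53 [225. 209.]
block [ 0.567 -0.353  0.003] 0.46 [440. 190.]
block [0.539 0.226 0.03 ] 0.41 [270. 195.]
figurine [ 0.458 -0.399  0.002] 0.7 [454. 222.]
figurine [0.556 0.124 0.022] 0.21 [300. 191.]
tray [ 0.589 -0.11   0.034] 0.79 [370. 181.]
tray_grip [ 0.578 -0.23   0.07 ] 0.61 [408. 183.]
bar_end [ 0.686 -0.384  0.001] 0.72 [447. 157.]
bar_end [ 0.427 -0.019  0.056] 0.51 [343. 228.]
bar_hinge [0.673 0.015 0.05 ] 0.87 [333. 155.]
tab_fin [0.45  0.04  0.093] 0.73 [325. 220.]
deck [0.557 0.122 0.022] 0.96 [301. 191.]
stop [0.54  0.224 0.029] 0.56 [271. 195.]
stop [ 0.57   0.001 -0.   ] 0.24 [337. 189.]
bay [ 0.571 -0.001 -0.   ] 0.8 [337. 188.]
brush [ 0.686 -0.384 -0.002] 0.59 [447. 157.]
loupe [ 0.57  -0.001 -0.001] 0.74 [337. 188.]
loupe [ 0.389 -0.159 -0.001] 0.71 [384. 242.]
scalebar [0.377 0.2   0.005] 0.72 [277. 2
[... 579 characters left out ...]
032] 0.91 [327. 182.]
tray [ 0.391 -0.155  0.002] 0.66 [383. 195.]
tray_grip [ 0.578 -0.233  0.065] 0.95 [343. 160.]
bar_end [ 0.428 -0.02   0.05 ] 0.82 [362. 204.]
bar_hinge [0.67  0.015 0.05 ] 0.56 [292. 192.]
tab_fin [0.454 0.033 0.094] 0.62 [350. 200.]
tab_fin [0.717 0.363 0.002] 0.45 [223. 267.]
deck [0.553 0.124 0.023] 0.6 [309. 226.]
deck [ 0.391 -0.154 -0.   ] 0.25 [382. 196.]
stop [0.541 0.222 0.033] 0.96 [299. 245.]
bay [0.569 0.003 0.   ] 0.89 [320. 208.]
brush [ 0.685 -0.381 -0.001] 0.59 [331. 151.]
loupe [ 0.391 -0.158  0.002] 0.5 [383. 195.]
scalebar [0.378 0.201 0.   ] 0.52 [353. 264.]
notebook [ 0.716  0.362 -0.002] 0.57 [223. 267.]
eraser [0.515 0.461 0.002] 0.54 [266. 318.]
```

```bash
python3 -c "
import cv2
a=cv2.imread('pics/top0.png')[110:290,160:500];b=cv2.imread('pics/side0.png')[120:400,150:480]
cv2.imwrite('pics/top0c.png',cv2.resize(a,None,fx=2.3,fy=2.3,interpolation=2))
cv2.imwrite('pics/side0c.png',cv2.resize(b,None,fx=2.1,fy=2.1,interpolation=2))"
```

```text
(no output)
```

View pics/top0c.png

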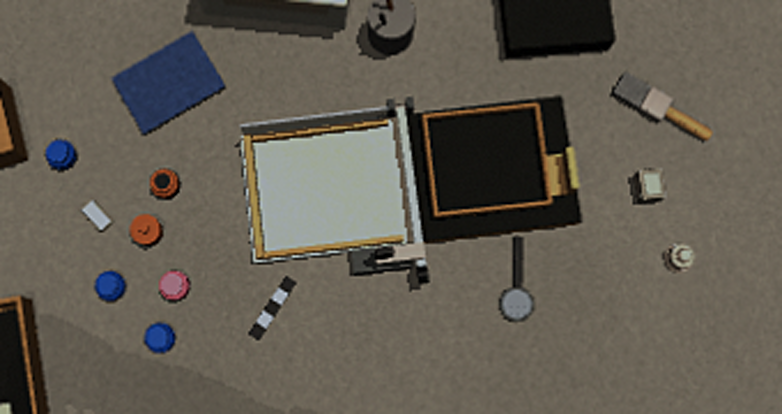

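View pics/side0c.png

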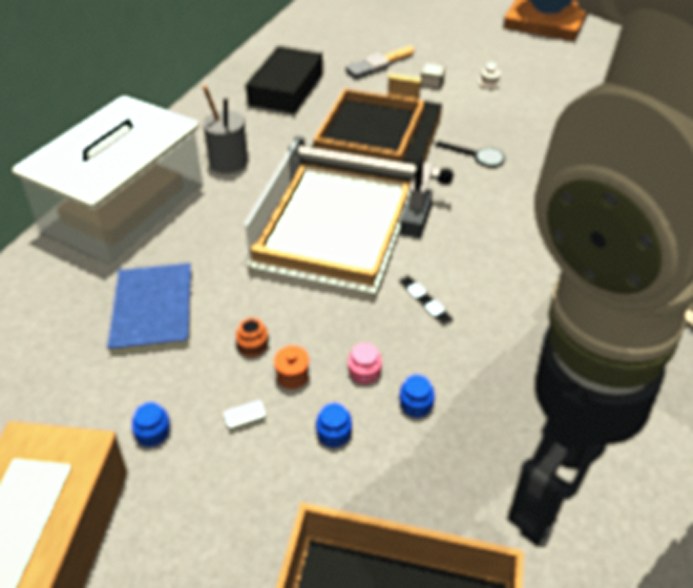

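Four finds are present: jar at crop (164,184), orange-red with a dark mouth and black band; pyxis (146,230) with a lid knob; block (650,185); figurine (681,257). The jar look-alikes are pink (173,285) and blue (60,154), (110,286), (160,337). The only terracotta one is at (164,184). I'll go there and confirm with a wrist crop.

```bash
cat > b.py <<'E'
from h import *
P=[];W=[]
L=dict(bay=(0,0,0),deck=(0,.12,.02),stop=(0,.222,.032),bar_hinge=(.1,0,.05))
for c in ('top','side'):
  for _ in range(3):
    p=snap(c)
    for t,l in L.items():
        for x in env.landmark_of(t,p)[:1]:
            if x['confidence']>.5: P.append(l);W.append(x['centre'])
P=np.array(P)[:,:2];W=np.array(W)[:,:2]
a=0;
A=np.zeros((2*len(P),4));A[0::2]=np.c_[P[:,0],-P[:,1],np.ones(len(P)),np.zeros(len(P))];A[1::2]=np.c_[P[:,1],P[:,0],np.zeros(len(P)),np.ones(len(P))]
x=np.linalg.lstsq(A,W.ravel(),rcond=None)[0];r=A@x-W.ravel()
print('bay',x[2:],'yaw deg',np.degrees(np.arctan2(x[1],x[0])),'scale',np.hypot(x[0],x[1]),'res',abs(r).max())
p=snap('wrist');print(p['mount'],p['fovy'],p['cx'],p['cy'])
print(delta([.527,.36,.2],np.radians(98)))
E
python3 b.py
```

```text
bay [0.56456469 0.03113703] yaw deg 4.330252868459824 scale 0.8726841841353334 res 0.35266296786807966
[[ 4.48006700e-04  9.46872460e-01  3.21608993e-01  8.25150242e-02]
 [ 9.99999871e-01 -5.00886776e-04  8.16807120e-05 -8.33284947e-04]
 [ 2.38430908e-04  3.21608915e-01 -9.46872562e-01 -1.71151247e-01]
 [ 0.00000000e+00  0.00000000e+00  0.00000000e+00  1.00000000e+00]] 69.19625891690201 314.8734113097809 197.366022140151
[array([-410. ,  -85.9,    2.2]), -2.37]
```

move_arm([
  [[-60, -12, -30], [0, 0, -0.8], -1],
  [[-120, -25, -60], [0, 0, -1.6], -1],
  [[-180, -38, -60], [0, 0, -2.4], -1],
  [[-240, -50, -60], [0, 0, -2.4], -1],
  [[-300, -63, -60], [0, 0, -2.4], -1],
], squeeze=40)

```text
clock: 3.98
tcp_pos: [0.4229, 0.4141, 0.2626]
orientation: [0.0, -0.073, 0.997, 0.0]
wrist_force: [-0.5, 1.6, -0.9]
finger_gap: 0.0856
grip_force: 0.0
```

```bash
cat > c.py <<'E'
from h import *
print(delta([.527,.37,.26],np.radians(98)),env.get_state()['clock'])
E
python3 c.py
```

```text
[array([-96.6, -58.7,   2.7]), 0.03] 3.975
```

move_arm([
  [[-45, -28, 0], [0, 0, 0], -1],
  [[-90, -55, 0], [0, 0, 0], -1],
  [[-97, -59, 0], [0, 0, 0], -1],
  [[-97, -59, 0], [0, 0, 0], -1],
])

```text
clock: 4.47
tcp_pos: [0.5257, 0.3704, 0.2617]
orientation: [-0.001, -0.072, 0.997, -0.0]
wrist_force: [0.2, -0.3, 0.5]
finger_gap: 0.0856
grip_force: 0.0
```

```bash
cat > d.py <<'E'
import sys
from h import *
s=env.get_state();p=snap('wrist',sys.argv[1])
for t in sys.argv[2:]:
    for x in env.landmark_of(t,p)[:4]:
        if x['confidence']>.25: print('L',t,np.round(x['centre'],4),round(x['confidence'],2),proj(p,x['centre'],s)[0].round())
    for x in env.regions_of(t,p)[:4]:
        if x['confidence']>.25:
            m=x['mask'];v,u=np.nonzero(m);c=[u.mean(),v.mean()];k=m
            print('R',t,np.round(c),m.sum(),round(x['confidence'],2),p['pixels'][m].mean(0).round(),'at z.018',unproj(p,c,.018,s)[0].round(4))
E
python3 d.py w1.png jar pyxis
```

```text
L jar [6.039e-01 5.201e-01 2.000e-04] 0.79 [400. 218.]
L jar [0.5657 0.3608 0.0025] 0.76 [306. 182.]
L jar [4.111e-01 3.449e-01 1.000e-04] 0.62 [309.  74.]
L jar [0.3345 0.3553 0.0027] 0.57 [325.  12.]
R jar [305. 181.] 687 0.93 [123.  75.  48.] at z.018 [0.5594 0.3598 0.018 ]
R jar [402. 221.] 753 0.93 [ 39.  73. 131.] at z.018 [0.602  0.5177 0.018 ]
R jar [305.  71.] 806 0.65 [193. 130. 143.] at z.018 [0.4101 0.3395 0.018 ]
R jar [375.  80.] 922 0.62 [ 34.  62. 108.] at z.018 [0.4077 0.4336 0.018 ]
L pyxis [ 0.4905  0.3794 -0.001 ] 0.87 [325. 135.]
R pyxis [328. 138.] 821 0.55 [152.  84.  46.] at z.018 [0.4919 0.383  0.018 ]
R pyxis [120. 147.] 33045 0.53 [148. 144. 125.] at z.018 [0.5478 0.0875 0.018 ]
R pyxis [41. 70.] 1407 0.33 [81. 74. 68.] at z.018 [ 0.4559 -0.0169  0.018 ]
```

View pics/w1.png

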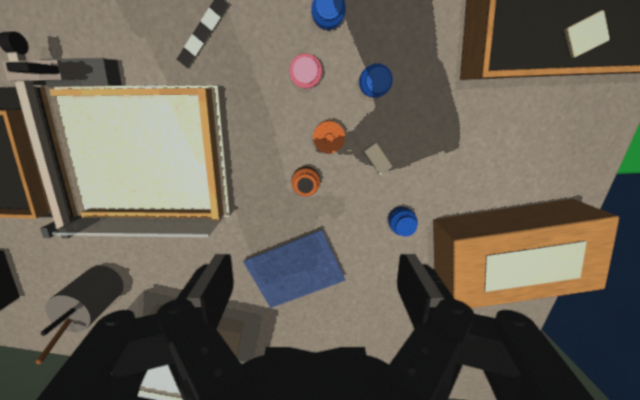

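The crop shows the terracotta jar with its dark mouth at (306,182), beside the knobbed pyxis at (328,138). The pink jar is at (306,70) and the blue ones at (328,10), (375,80) and (403,222), so the jar at (306,182) is the one.

move_arm([
  [[-34, -14, 40], [0, 0, 0], -1],
  [[-34, -14, 100], [0, 0, 0], -1],
  [[-34, -14, 160], [0, 0, 0], -1],
  [[-34, -14, 200], [0, 0, 0], -1],
  [[-34, -14, 200], [0, 0, 0], -1],
])

```text
clock: 5.35
tcp_pos: [0.5576, 0.361, 0.0587]
orientation: [-0.004, -0.073, 0.997, -0.001]
wrist_force: [-0.3, 1.0, 0.1]
finger_gap: 0.0851
grip_force: 0.0
```

```bash
python3 d.py w2.png jar; python3 - <<'E'
from h import *
print(delta([.561,.3615,.004]))
E
```

```text
L jar [0.4064 0.4346 0.0049] 0.68 [454.  16.]
L jar [0.5659 0.3594 0.0007] 0.67 [313. 212.]
L jar [0.7153 0.3602 0.0036] 0.3 [292. 350.]
R jar [317.  13.] 1570 0.89 [190. 110. 123.] at z.018 [0.4228 0.3416 0.018 ]
R jar [459.  22.] 3311 0.77 [25. 50. 92.] at z.018 [0.4135 0.4339 0.018 ]
R jar [488. 283.] 2643 0.59 [ 31.  71. 135.] at z.018 [0.6019 0.5185 0.018 ]
R jar [314. 213.] 2532 0.58 [91. 56. 37.] at z.018 [0.5592 0.3596 0.018 ]
[array([ 1.9, -1.3, 60.9])]
```

move_arm([
  [[0, 0, 40], [0, 0, 0], -1],
  [[0, 0, 57], [0, 0, 0], -1],
  [[0, 0, 57], [0, 0, 0], -0.2],
  [[0, 0, 57], [0, 0, 0], 0.3],
  [[0, 0, 57], [0, 0, 0], 0.4],
], squeeze=40)

```text
clock: 6.12
tcp_pos: [0.5624, 0.3623, 0.0068]
orientation: [0.001, -0.073, 0.997, 0.0]
wrist_force: [0.7, 0.3, 0.6]
finger_gap: 0.0321
grip_force: 0.8
```

move_arm([
  [[0, 0, 0], [0, 0, 0], 0.4],
  [[0, 0, 0], [0, 0, 0], 0.4],
])

```text
clock: 6.38
tcp_pos: [0.5627, 0.3625, 0.0078]
orientation: [0.002, -0.072, 0.997, 0.001]
wrist_force: [-1.7, 0.1, 6.2]
finger_gap: 0.0258
grip_force: 3.4
```

```bash
python3 d.py w3.png jar; python3 - <<'E'
from h import *
p=snap('side');a=p['pixels'][230:340,200:320]
cv2.imwrite('pics/s3.png',cv2.resize(cv2.cvtColor(a,4),None,fx=5,fy=5,interpolation=2))
E
```

```text
L jar [ 0.6031  0.5199 -0.0024] 0.87 [511. 301.]
L jar [0.5616 0.3589 0.0032] 0.73 [311. 228.]
R jar [498.  10.] 1673 0.92 [24. 43. 76.] at z.018 [0.4258 0.432  0.018 ]
R jar [314. 235.] 3868 0.86 [82. 50. 33.] at z.018 [0.5588 0.3604 0.018 ]
R jar [528. 318.] 4516 0.72 [ 33.  71. 133.] at z.018 [0.6021 0.519  0.018 ]
```

View pics/s3.png

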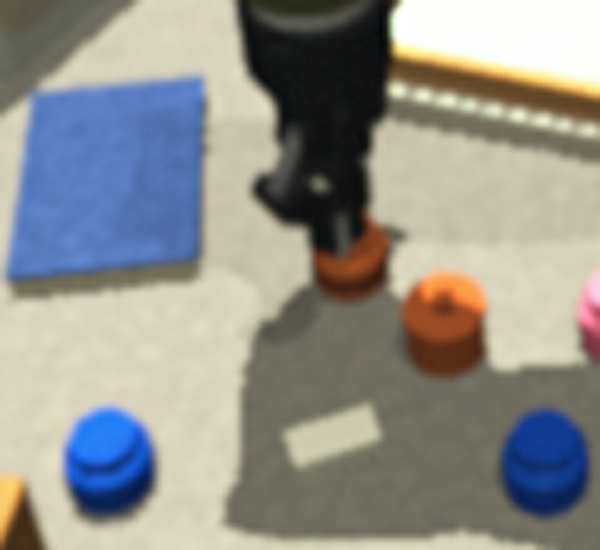

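The fingers closed on the jar's neck: the side crop shows the jar standing upright at (350,255) with the tips on its shoulder. I'll open and go lower.

move_arm([
  [[0, 0, 0], [0, 0, 0], -0.4],
  [[0, 0, 0], [0, 0, 0], -0.4],
  [[0, 0, 8], [0, 0, 0], -0.4],
  [[0, 0, 8], [0, 0, 0], -0.3],
  [[0, 0, 8], [0, 0, 0], 0.1],
], squeeze=40)

```text
clock: 7.2
tcp_pos: [0.561, 0.3617, -0.0033]
orientation: [-0.0, -0.072, 0.997, -0.0]
wrist_force: [0.2, 0.6, -0.2]
finger_gap: 0.0396
grip_force: 0.0
```

move_arm([
  [[0, 0, 0], [0, 0, 0], 0.2],
  [[0, 0, 0], [0, 0, 0], 0.2],
  [[0, 0, 0], [0, 0, 0], 0.2],
])

```text
clock: 7.58
tcp_pos: [0.5614, 0.3618, -0.0026]
orientation: [0.0, -0.073, 0.997, 0.0]
wrist_force: [-0.0, 0.3, 1.7]
finger_gap: 0.0344
grip_force: 1.3
```

```bash
python3 - <<'E'
from h import *
p=snap('wrist','w4.png');s=env.get_state();print(s['tcp_pos'],s['finger_gap'],s['grip_force'])
print(proj(p,[s['tcp_pos'],[s['tcp_pos'][0],s['tcp_pos'][1],.02]]))
E
```

```text
[ 0.5613282   0.36183806 -0.002658  ] 0.03391107728194813 1.3186012208461761
[[316.23471883 233.38251777]
 [316.40124545 250.59969516]]
```

View pics/w4.png

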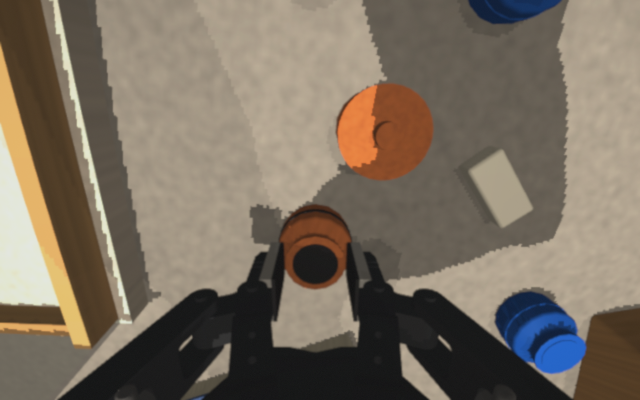

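move_arm([
  [[0, 0, 0], [0, 0, 0], 0.5],
  [[0, 0, 0], [0, 0, 0], 0.8],
  [[0, 0, 0], [0, 0, 0], 0.8],
  [[0, 0, 0], [0, 0, 0], 0.8],
], squeeze=40)

```text
clock: 8.12
tcp_pos: [0.5614, 0.3619, -0.002]
orientation: [0.0, -0.072, 0.997, 0.0]
wrist_force: [-3.4, -1.0, 5.2]
finger_gap: 0.03
grip_force: 35.5
```

move_arm([
  [[0, 0, -10], [0, 0, 0], 0.8],
  [[0, 0, -50], [0, 0, 0], 0.8],
  [[0, 0, -110], [0, 0, 0], 0.8],
  [[0, 0, -160], [0, 0, 0], 0.8],
  [[0, 0, -160], [0, 0, 0], 0.8],
])

```text
clock: 8.75
tcp_pos: [0.5644, 0.3634, 0.1634]
orientation: [0.005, -0.072, 0.997, 0.002]
wrist_force: [0.0, -0.1, -1.1]
finger_gap: 0.0294
grip_force: 37.1
```

```bash
cat > fit.py <<'E'
from h import *
from scipy.optimize import least_squares
def fit(L,n=2,cams=('top','side'),z0=0,guess=None,conf=.4):
    P=[];W=[]
    for c in cams:
      for _ in range(n):
        p=snap(c)
        for t,l in L.items():
            for x in env.landmark_of(t,p)[:1]:
                if x['confidence']>conf: P.append(l[:2]);W.append(x['centre'][:2])
    P=np.array(P);W=np.array(W)
    f=lambda v:(P@np.array([[np.cos(v[2]),np.sin(v[2])],[-np.sin(v[2]),np.cos(v[2])]])+v[:2]-W).ravel()
    r=least_squares(f,guess,loss='soft_l1',f_scale=.003)
    return r.x,np.abs(f(r.x)).reshape(-1,2).max(1).round(3)
BAY=dict(bay=(0,0),deck=(0,.12),stop=(0,.222),bar_hinge=(.1,0))
TRAY=dict(tray=(0,0),tray_grip=(-.03,-.117))
E
python3 - <<'E'
from fit import *
print(env.get_state()['finger_gap'],env.get_state()['grip_force'])
print('bay',fit(BAY,2,guess=[.57,0,.13]))
print('tray',fit(TRAY,3,guess=[.59,-.11,.14]))
p=snap('top');k=[r for r in env.regions_of('tray',p) if r['confidence']>.3]
for r in k[:2]:
    v,u=np.nonzero(r['mask']);print(r['confidence'],u.mean(),v.mean(),u.min(),u.max(),v.min(),v.max())
a=p['pixels'][130:230,300:430];cv2.imwrite('pics/t5.png',cv2.resize(cv2.cvtColor(a,4),None,fx=5,fy=5,interpolation=2))
s=env.get_state();p=snap('wrist','w5.png')
E
```

```text
0.029402540850720475 37.10713419044623
bay (array([0.56915425, 0.00221914, 0.12463364]), array([0.002, 0.002, 0.003, 0.002, 0.002, 0.003, 0.001, 0.24 , 0.001,
       0.003, 0.003, 0.003, 0.002, 0.002, 0.001, 0.001]))
tray (array([ 0.59043638, -0.11024253,  0.15032344]), array([0.001, 0.003, 0.004, 0.004, 0.003, 0.001, 0.002, 0.001, 0.002,
       0.002, 0.003, 0.001]))
0.63 374.1493855606759 179.95122887864824 344 410 155 204
```

View pics/t5.png

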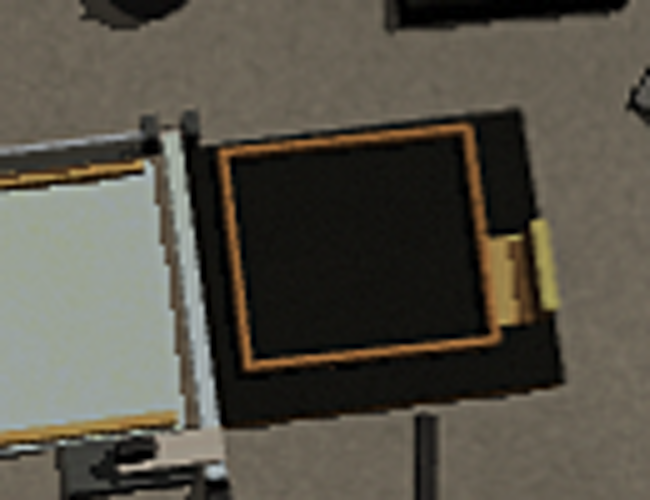

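View pics/w5.png

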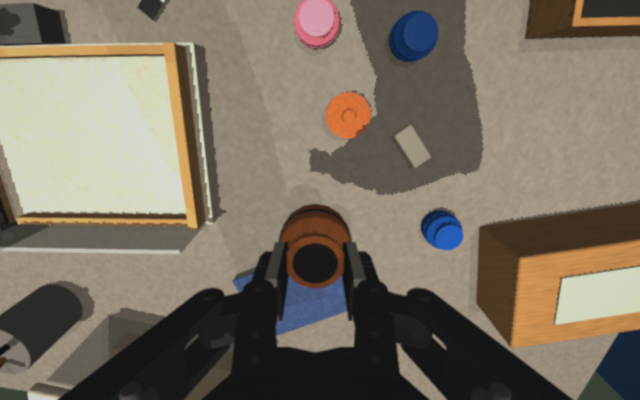

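```bash
cat > e.py <<'E'
from h import *
p=snap('top')
c=np.array([[219,150],[470,124],[499,342],[248,368]])/5+[300,130]
w=unproj(p,c,.058)[:,:2];print(w.round(4))
print('centre',w.mean(0),'sides',np.linalg.norm(w-np.roll(w,-1,0),axis=1).round(3),'yaw',[np.degrees(np.arctan2(*(w[i]-w[j])[::-1])).round(1)-90 for i,j in ((0,1),(3,2))],[np.degrees(np.arctan2(*(w[i]-w[j])[::-1])).round(1) for i,j in ((0,3),(1,2))])
E
cat > slot.py <<'E'
from h import *
import sys
TR=np.array([.590,-.110]);YAW=.145
def slot(x,y): c,s=np.cos(YAW),np.sin(YAW);return TR+[c*x-s*y,s*x+c*y]
E
python3 e.py; python3 - <<'E'
from slot import *
q=slot(.035,.035);print(q,delta([*q,.17],np.pi/2+YAW))
E
```

```text
[[ 0.6556 -0.0204]
 [ 0.6759 -0.1887]
 [ 0.528  -0.2057]
 [ 0.5086 -0.04  ]]
centre [ 0.59203084 -0.11372283] sides [0.17  0.149 0.167 0.148] yaw [np.float64(6.900000000000006), np.float64(6.700000000000003)] [np.float64(7.6), np.float64(6.5)]
[ 0.61957547 -0.07031006] [array([   4.8, -436. ,  -12.8]), 0.0]
```

move_arm([
  [[0, -60, 0], [0, 0, 0], 0.8],
  [[0, -120, 0], [0, 0, 0], 0.8],
  [[0, -180, 0], [0, 0, 0], 0.8],
  [[0, -240, 0], [0, 0, 0], 0.8],
  [[0, -300, 0], [0, 0, 0], 0.8],
])

```text
clock: 11.48
tcp_pos: [0.6049, 0.0631, 0.1575]
orientation: [0.0, -0.073, 0.997, 0.0]
wrist_force: [0.9, 0.4, -0.4]
finger_gap: 0.0299
grip_force: 37.2
```

move_arm([
  [[3, -60, 0], [0, 0, 0], 0.8],
  [[3, -120, 0], [0, 0, 0], 0.8],
  [[3, -135, 0], [0, 0, 0], 0.8],
  [[3, -135, 0], [0, 0, 0], 0.8],
])

```text
clock: 11.98
tcp_pos: [0.6212, -0.0699, 0.157]
orientation: [-0.0, -0.071, 0.997, 0.0]
wrist_force: [0.3, 0.6, -1.0]
finger_gap: 0.0296
grip_force: 37.2
```

```bash
sed -i 's/^TR=.*/TR=np.array([.5912,-.112]);YAW=.13/' slot.py; python3 - <<'E'
from slot import *
q=slot(.035,.035);print(q,delta([*q,.036],np.pi/2+YAW),env.get_state()['grip_force'])
E
```

```text
[ 0.62136747 -0.07275814] [array([  0.2,  -2.9, 121. ]), 0.07] 37.22836280503543
```

move_arm([
  [[0, -3, 50], [0, 0, 0], 0.8],
  [[0, -3, 95], [0, 0, 0], 0.8],
  [[0, -3, 112], [0, 0, 0], 0.8],
  [[0, -3, 115], [0, 0, 0], 0.8],
  [[0, -3, 117], [0, 0, 0], 0.8],
])

```text
clock: 12.6
tcp_pos: [0.6232, -0.0717, 0.0419]
orientation: [0.001, -0.073, 0.997, -0.0]
wrist_force: [0.1, 0.3, 0.5]
finger_gap: 0.0299
grip_force: 37.2
```

move_arm([
  [[0, 0, 2], [0, 0, 0], 0.8],
  [[0, 0, 2], [0, 0, 0], 0.8],
])

```text
clock: 12.85
tcp_pos: [0.6224, -0.0722, 0.0392]
orientation: [0.001, -0.072, 0.997, -0.0]
wrist_force: [-0.2, 0.5, -0.8]
finger_gap: 0.0295
grip_force: 37.2
```

move_arm([
  [[0, 0, 2], [0, 0, 0], 0.8],
  [[0, 0, 2], [0, 0, 0], 0.8],
])

```text
clock: 13.1
tcp_pos: [0.6216, -0.0721, 0.0362]
orientation: [0.0, -0.072, 0.997, 0.0]
wrist_force: [-1.1, -0.4, -0.7]
finger_gap: 0.0293
grip_force: 37.2
```

move_arm([
  [[0, 0, 1], [0, 0, 0], 0.8],
  [[0, 0, 1], [0, 0, 0], 0.8],
])

```text
clock: 13.35
tcp_pos: [0.6216, -0.072, 0.035]
orientation: [-0.0, -0.072, 0.997, 0.0]
wrist_force: [-0.4, -0.2, -1.9]
finger_gap: 0.0298
grip_force: 37.2
```

move_arm([
  [[0, 0, 0], [0, 0, 0], 0.1],
  [[0, 0, 0], [0, 0, 0], -0.1],
  [[0, 0, -5], [0, 0, 0], -0.1],
  [[0, 0, -60], [0, 0, 0], -0.1],
  [[0, 0, -120], [0, 0, 0], -0.3],
])

```text
clock: 13.98
tcp_pos: [0.6208, -0.0718, 0.1559]
orientation: [-0.001, -0.072, 0.997, 0.0]
wrist_force: [1.6, -0.3, 0.5]
finger_gap: 0.0555
grip_force: 0.0
```

move_arm([
  [[20, -55, -20], [0, 0, 0], -1],
  [[40, -110, -30], [0, 0, 0], -1],
  [[60, -165, -30], [0, 0, 0], -1],
  [[80, -220, -30], [0, 0, 0], -1],
  [[94, -272, -30], [0, 0, 0], -1],
])

```text
clock: 14.6
tcp_pos: [0.5673, -0.3568, 0.186]
orientation: [0.0, -0.072, 0.997, -0.0]
wrist_force: [0.7, -0.4, 0.4]
finger_gap: 0.0852
grip_force: 0.0
```

move_arm([
  [[0, 0, 0], [0, 0, 0], -1],
  [[0, 0, 0], [0, 0, 0], -1],
])

```text
clock: 14.85
tcp_pos: [0.5678, -0.3547, 0.1852]
orientation: [0.0, -0.072, 0.997, 0.0]
wrist_force: [-0.0, 0.0, 0.3]
finger_gap: 0.0853
grip_force: 0.0
```

```bash
python3 d.py w6.png block figurine jar; python3 - <<'E'
from h import *
p=snap('wrist');s=env.get_state()
for r in env.regions_of('block',p)[:2]:
    v,u=np.nonzero(r['mask']);print(r['confidence'],cv2.minAreaRect(np.c_[u,v].astype(np.int32)))
a=p['pixels'];a=cv2.cvtColor(a,4);cv2.imwrite('pics/w6b.png',a)
E
```

```text
L block [ 0.5647 -0.353  -0.0022] 0.92 [317. 166.]
R block [314. 170.] 1358 0.73 [151. 142. 125.] at z.018 [ 0.5656 -0.357   0.018 ]
L figurine [ 0.458  -0.3975 -0.0024] 0.85 [292.  70.]
R figurine [289.  70.] 1223 0.7 [199. 188. 165.] at z.018 [ 0.4605 -0.399   0.018 ]
R jar [540. 254.] 1456 0.89 [117.  67.  40.] at z.018 [ 0.6353 -0.0389  0.018 ]
0.97 ((313.5, 169.5), (41.0, 31.0), 90.0)
```

View pics/w6b.png

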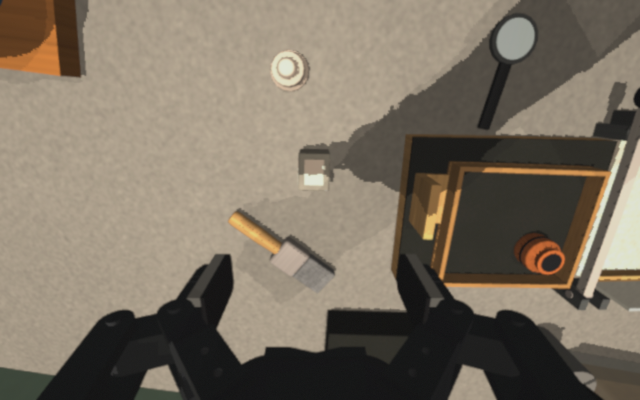

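The jar stands upright in the tray at (540,254). The block is at (314,170), nearly aligned with the tool and with its 36 mm side along tool y. The figurine is at (289,70).

move_arm([
  [[2, -1, 60], [0, 0, 0], -1],
  [[2, -1, 120], [0, 0, 0], -1],
  [[2, -1, 165], [0, 0, 0], -1],
  [[2, -1, 183], [0, 0, 0], -1],
  [[2, -1, 183], [0, 0, 0], -0.2],
])

```text
clock: 15.92
tcp_pos: [0.5657, -0.3556, 0.0015]
orientation: [-0.001, -0.073, 0.997, 0.001]
wrist_force: [0.5, -0.4, 0.5]
finger_gap: 0.0697
grip_force: 0.0
```

move_arm([
  [[0, 0, 0], [0, 0, 0], 0.3],
  [[0, 0, 0], [0, 0, 0], 0.7],
  [[0, 0, 0], [0, 0, 0], 0.7],
  [[0, 0, 0], [0, 0, 0], 0.7],
  [[0, 0, 0], [0, 0, 0], 0.7],
], squeeze=40)

```text
clock: 16.55
tcp_pos: [0.5678, -0.3561, 0.0053]
orientation: [0.002, -0.073, 0.997, -0.001]
wrist_force: [-1.0, 3.8, 7.9]
finger_gap: 0.0129
grip_force: 4.0
```

```bash
python3 d.py w7.png block;
```

```text
L block [ 0.5665 -0.353  -0.0029] 0.87 [321. 227.]
R block [316. 231.] 3953 0.63 [110. 100.  86.] at z.018 [ 0.5598 -0.3576  0.018 ]
```

View pics/w7.png

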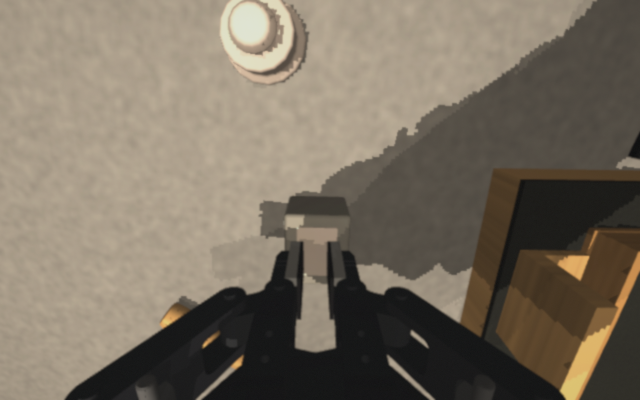

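The fingers closed on top of the block at (316,235), so the tips sit well behind the nominal TCP. I'll open and go down in small steps, watching the force.

move_arm([
  [[0, 0, -2], [0, 0, 0], 0.2],
  [[0, 0, -2], [0, 0, 0], -0.4],
  [[0, 0, -2], [0, 0, 0], -0.4],
  [[0, 0, 4], [0, 0, 0], -0.4],
  [[0, 0, 4], [0, 0, 0], -0.4],
])

```text
clock: 17.32
tcp_pos: [0.5655, -0.3556, -0.003]
orientation: [-0.001, -0.072, 0.997, 0.001]
wrist_force: [-1.0, -0.5, 0.5]
finger_gap: 0.0595
grip_force: 0.0
```

move_arm([
  [[0, 0, 3], [0, 0, 0], -0.4],
  [[0, 0, 6], [0, 0, 0], -0.4],
  [[0, 0, 6], [0, 0, 0], -0.4],
])

```text
clock: 17.7
tcp_pos: [0.5659, -0.3558, -0.0083]
orientation: [-0.0, -0.072, 0.997, 0.0]
wrist_force: [-0.2, -0.1, 0.2]
finger_gap: 0.0601
grip_force: 0.0
```

move_arm([
  [[0, 0, 4], [0, 0, 0], -0.4],
  [[0, 0, 7], [0, 0, 0], -0.4],
  [[0, 0, 7], [0, 0, 0], -0.4],
])

```text
clock: 18.08
tcp_pos: [0.5659, -0.3558, -0.0153]
orientation: [-0.0, -0.072, 0.997, 0.0]
wrist_force: [0.1, 0.5, -0.7]
finger_gap: 0.0599
grip_force: 0.0
```

move_arm([
  [[0, 0, 3], [0, 0, 0], -0.4],
  [[0, 0, 6], [0, 0, 0], -0.4],
  [[0, 0, 6], [0, 0, 0], -0.4],
])

```text
clock: 18.45
tcp_pos: [0.5659, -0.3558, -0.0212]
orientation: [-0.0, -0.072, 0.997, 0.0]
wrist_force: [-0.7, -0.1, 0.0]
finger_gap: 0.0598
grip_force: 0.0
```

move_arm([
  [[0, 0, 0], [0, 0, 0], 0.0],
  [[0, 0, 0], [0, 0, 0], 0.2],
  [[0, 0, 0], [0, 0, 0], 0.3],
  [[0, 0, 0], [0, 0, 0], 0.4],
  [[0, 0, 0], [0, 0, 0], 0.4],
], squeeze=40)

```text
clock: 19.08
tcp_pos: [0.5664, -0.3562, -0.0206]
orientation: [0.0, -0.072, 0.997, -0.0]
wrist_force: [-0.2, 0.9, 1.8]
finger_gap: 0.0352
grip_force: 41.2
```

move_arm([
  [[0, 0, -20], [0, 0, 0], 0.4],
  [[0, 0, -70], [0, 0, 0], 0.4],
  [[-20, 30, -120], [0, 0, 0], 0.4],
  [[-40, 85, -140], [0, 0, 0], 0.4],
  [[-60, 140, -140], [0, 0, 0], 0.4],
])

```text
clock: 19.7
tcp_pos: [0.6067, -0.2084, 0.1214]
orientation: [0.002, -0.072, 0.997, -0.001]
wrist_force: [1.3, -0.5, -2.2]
finger_gap: 0.0352
grip_force: 40.9
```

move_arm([
  [[-34, 55, 0], [0, 0, 0], 0.4],
  [[-34, 63, 0], [0, 0, 0], 0.4],
  [[-34, 63, 0], [0, 0, 0], 0.4],
  [[-34, 63, 40], [0, 0, 0], 0.4],
  [[-34, 63, 40], [0, 0, 0], 0.4],
])

```text
clock: 20.32
tcp_pos: [0.6264, -0.1423, 0.0757]
orientation: [-0.003, -0.071, 0.997, 0.001]
wrist_force: [-0.9, 0.8, -1.8]
finger_gap: 0.0354
grip_force: 40.8
```

```bash
python3 - <<'E'
from slot import *
q=slot(.035,-.035);print(q,delta([*q,.0165],np.pi/2+YAW),env.get_state()['grip_force'])
E
```

```text
[ 0.63044186 -0.14216747] [array([-4.4, -0.6, 59.2]), 0.07] 40.759373903274536
```

move_arm([
  [[-3, 0, 35], [0, 0, 0], 0.4],
  [[-3, 0, 52], [0, 0, 0], 0.4],
  [[-3, 0, 56], [0, 0, 0], 0.4],
  [[-3, 0, 56], [0, 0, 0], 0.4],
])

```text
clock: 20.82
tcp_pos: [0.633, -0.1416, 0.0239]
orientation: [0.0, -0.072, 0.997, -0.0]
wrist_force: [0.7, -0.7, -1.2]
finger_gap: 0.0352
grip_force: 40.9
```

move_arm([
  [[0, 0, 2], [0, 0, 0], 0.4],
  [[0, 0, 3], [0, 0, 0], 0.4],
  [[0, 0, 3], [0, 0, 0], 0.4],
])

```text
clock: 21.2
tcp_pos: [0.633, -0.1411, 0.0205]
orientation: [0.0, -0.073, 0.997, -0.0]
wrist_force: [-0.8, -0.4, -1.2]
finger_gap: 0.0353
grip_force: 40.9
```

Lower by 4 mm more and check, then release.

move_arm([
  [[1, 0, 2], [0, 0, 0], 0.4],
  [[1, 0, 4], [0, 0, 0], 0.4],
  [[1, 0, 4], [0, 0, 0], 0.4],
])

```text
clock: 21.58
tcp_pos: [0.6315, -0.1412, 0.0158]
orientation: [-0.0, -0.072, 0.997, 0.0]
wrist_force: [-0.1, -0.7, -2.4]
finger_gap: 0.0353
grip_force: 40.9
```

move_arm([
  [[0, 0, 1], [0, 0, 0], 0.4],
  [[0, 0, 1], [0, 0, 0], 0.1],
  [[0, 0, 1], [0, 0, 0], -0.2],
  [[0, 0, 1], [0, 0, 0], -0.25],
])

```text
clock: 22.08
tcp_pos: [0.632, -0.1413, 0.0153]
orientation: [0.0, -0.072, 0.997, -0.0]
wrist_force: [0.2, 0.3, -0.4]
finger_gap: 0.0534
grip_force: 0.0
```

move_arm([
  [[0, 0, -10], [0, 0, 0], -0.25],
  [[0, 0, -60], [0, 0, 0], -0.25],
  [[0, 0, -110], [0, 0, 0], -0.4],
  [[0, 0, -120], [0, 0, 0], -0.8],
])

```text
clock: 22.58
tcp_pos: [0.6345, -0.1422, 0.1406]
orientation: [0.004, -0.072, 0.997, -0.002]
wrist_force: [0.4, -0.5, 1.0]
finger_gap: 0.0755
grip_force: 0.0
```

```bash
python3 - <<'E'
from h import *
M,t=tool();print(t,delta([.459,-.3995,.02]))
p=snap('side')
for n in ('block','jar','figurine'):
    for x in env.landmark_of(n,p)[:3]: print(n,np.round(x['centre'],3),round(x['confidence'],2))
E
```

```text
[ 0.63448168 -0.14219802  0.14064083] [array([ 211.7, -228.8,  119.9])]
block [ 0.633 -0.145  0.039] 0.53
jar [0.411 0.337 0.001] 0.82
jar [0.603 0.52  0.001] 0.79
jar [0.41  0.439 0.   ] 0.55
figurine [ 0.629 -0.142  0.036] 0.38
figurine [ 0.579 -0.232  0.067] 0.18
```

move_arm([
  [[42, -46, -20], [0, 0, 0], -0.6],
  [[84, -92, -20], [0, 0, 0], -0.6],
  [[126, -138, -20], [0, 0, 0], -0.6],
  [[168, -184, -20], [0, 0, 0], -0.6],
  [[205, -224, -20], [0, 0, 0], -0.6],
])

```text
clock: 23.4
tcp_pos: [0.4591, -0.3933, 0.1529]
orientation: [-0.001, -0.072, 0.997, 0.001]
wrist_force: [0.5, -0.9, -0.4]
finger_gap: 0.0682
grip_force: 0.0
```

move_arm([
  [[7, -5, 0], [0, 0, 0], -0.6],
  [[7, -5, 0], [0, 0, 0], -0.6],
  [[7, -5, 0], [0, 0, 0], -0.6],
])

```text
clock: 23.78
tcp_pos: [0.4556, -0.3971, 0.1544]
orientation: [-0.0, -0.073, 0.997, 0.001]
wrist_force: [-0.7, 0.7, -1.3]
finger_gap: 0.0681
grip_force: 0.0
```

```bash
python3 d.py w8.png figurine; python3 - <<'E'
from h import *
M,t=tool();print(t,delta([.459,-.3985,-.019]))
E
```

```text
L figurine [ 0.4567 -0.3954 -0.0039] 0.59 [317. 175.]
R figurine [312. 180.] 1156 0.98 [155. 142. 123.] at z.018 [ 0.4571 -0.401   0.018 ]
R figurine [540. 301.] 10552 0.61 [80. 63. 43.] at z.018 [ 0.5765 -0.0821  0.018 ]
[ 0.4560283  -0.39728011  0.15504179] [array([ -2.8,  -1.7, 174. ])]
```

move_arm([
  [[-2, -2, 60], [0, 0, 0], -0.6],
  [[-2, -2, 110], [0, 0, 0], -0.6],
  [[-2, -2, 140], [0, 0, 0], -0.6],
  [[-2, -2, 160], [0, 0, 0], -0.6],
  [[-2, -2, 172], [0, 0, 0], -0.6],
])

```text
clock: 24.55
tcp_pos: [0.4576, -0.3989, -0.018]
orientation: [-0.0, -0.073, 0.997, 0.001]
wrist_force: [-0.4, 0.2, 0.5]
finger_gap: 0.0682
grip_force: 0.0
```

move_arm([
  [[0, 0, 0], [0, 0, 0], -0.1],
  [[0, 0, 0], [0, 0, 0], 0.2],
  [[0, 0, 0], [0, 0, 0], 0.4],
  [[0, 0, 0], [0, 0, 0], 0.5],
  [[0, 0, 0], [0, 0, 0], 0.5],
], squeeze=40)

```text
clock: 25.18
tcp_pos: [0.4582, -0.4009, -0.0156]
orientation: [0.001, -0.073, 0.997, -0.001]
wrist_force: [0.2, 2.0, 5.0]
finger_gap: 0.0328
grip_force: 40.4
```

move_arm([
  [[0, 0, 0], [0, 0, 0], -0.2],
  [[0, 0, 0], [0, 0, 0], -0.4],
  [[0, 0, 4], [0, 0, 0], -0.4],
  [[0, 0, 4], [0, 0, 0], -0.1],
  [[0, 0, 4], [0, 0, 0], 0.2],
])

```text
clock: 25.8
tcp_pos: [0.4572, -0.4001, -0.021]
orientation: [-0.0, -0.072, 0.997, 0.0]
wrist_force: [-1.0, 0.2, 0.7]
finger_gap: 0.0351
grip_force: 17.2
```

move_arm([
  [[0, 0, 0], [0, 0, 0], 0.4],
  [[0, 0, 0], [0, 0, 0], 0.5],
  [[0, 0, 0], [0, 0, 0], 0.5],
  [[0, 0, 0], [0, 0, 0], 0.5],
], squeeze=40)

```text
clock: 26.3
tcp_pos: [0.4573, -0.4002, -0.0207]
orientation: [-0.0, -0.072, 0.997, 0.0]
wrist_force: [-1.4, 1.1, 3.9]
finger_gap: 0.0331
grip_force: 72.3
```

move_arm([
  [[0, 0, -20], [0, 0, 0], 0.5],
  [[0, 0, -70], [0, 0, 0], 0.5],
  [[-20, 30, -120], [0, 0, 0], 0.5],
  [[-50, 83, -140], [0, 0, 0], 0.5],
  [[-80, 135, -140], [0, 0, 0], 0.5],
])

```text
clock: 26.92
tcp_pos: [0.5191, -0.2551, 0.1214]
orientation: [0.002, -0.072, 0.997, -0.001]
wrist_force: [0.5, -0.3, -0.8]
finger_gap: 0.033
grip_force: 71.4
```

move_arm([
  [[-30, 50, 0], [0, 0, 0], 0.5],
  [[-59, 97, 0], [0, 0, 0], 0.5],
  [[-59, 97, 0], [0, 0, 0], 0.5],
  [[-59, 97, 40], [0, 0, 0], 0.5],
  [[-59, 97, 40], [0, 0, 0], 0.5],
])

```text
clock: 27.55
tcp_pos: [0.5585, -0.1501, 0.0762]
orientation: [-0.003, -0.072, 0.997, 0.001]
wrist_force: [-0.7, 0.5, -0.4]
finger_gap: 0.0331
grip_force: 71.4
```

move_arm([
  [[0, 0, 0], [0, 0, 0], 0.5],
  [[0, 0, 0], [0, 0, 0], 0.5],
])

```text
clock: 27.8
tcp_pos: [0.5622, -0.1516, 0.0806]
orientation: [0.001, -0.072, 0.997, -0.0]
wrist_force: [-0.2, -0.3, 0.2]
finger_gap: 0.0332
grip_force: 71.4
```

```bash
python3 - <<'E'
from slot import *
q=slot(-.035,-.035);print(q,delta([*q,.0153],np.pi/2+YAW),env.get_state()['grip_force'])
E
```

```text
[ 0.56103253 -0.15124186] [array([ 1.3,  0.6, 65.3]), 0.08] 71.38746309894486
```

move_arm([
  [[1, 0, 40], [0, 0, 0], 0.5],
  [[1, 0, 58], [0, 0, 0], 0.5],
  [[1, 0, 62], [0, 0, 0], 0.5],
  [[1, 0, 65], [0, 0, 0], 0.5],
  [[1, 0, 65], [0, 0, 0], 0.5],
])

```text
clock: 28.42
tcp_pos: [0.5614, -0.1512, 0.0154]
orientation: [0.001, -0.072, 0.997, -0.0]
wrist_force: [1.0, -0.2, 0.5]
finger_gap: 0.0334
grip_force: 71.4
```

move_arm([
  [[0, 0, 1], [0, 0, 0], 0.4],
  [[0, 0, 1], [0, 0, 0], 0.1],
  [[0, 0, 1], [0, 0, 0], -0.2],
  [[0, 0, 1], [0, 0, 0], -0.25],
])

```text
clock: 28.92
tcp_pos: [0.5604, -0.1507, 0.0132]
orientation: [0.0, -0.072, 0.997, 0.0]
wrist_force: [0.2, 0.6, -0.1]
finger_gap: 0.0536
grip_force: 0.0
```

move_arm([
  [[0, 0, -10], [0, 0, 0], -0.25],
  [[0, 0, -60], [0, 0, 0], -0.25],
  [[0, 0, -115], [0, 0, 0], -0.4],
  [[0, 0, -165], [0, 0, 0], -0.6],
  [[0, 0, -165], [0, 0, 0], -0.6],
])

```text
clock: 29.55
tcp_pos: [0.5633, -0.1519, 0.1839]
orientation: [0.004, -0.073, 0.997, -0.002]
wrist_force: [0.6, -0.5, -0.0]
finger_gap: 0.0679
grip_force: 0.0
```

```bash
python3 - <<'E'
from h import *
M,t=tool();print(t,delta([.4925,.383,.17]))
p=snap('wrist');s=env.get_state()
for n in ('block','jar','figurine','tray'):
    for x in env.landmark_of(n,p)[:2]: print(n,np.round(x['centre'],3),round(x['confidence'],2))
p=snap('top')
for n in ('pyxis',):
    for x in env.landmark_of(n,p)[:2]: print(n,np.round(x['centre'],3),round(x['confidence'],2))
E
```

```text
[ 0.56332928 -0.15191609  0.18389939] [array([ -7.2, 539.6,  11.3])]
block [ 0.632 -0.14   0.036] 0.96
jar [ 0.624 -0.073  0.04 ] 0.94
jar [ 0.595 -0.11   0.036] 0.28
figurine [ 0.563 -0.148  0.035] 0.85
tray [ 0.593 -0.113  0.035] 0.61
pyxis [ 0.512  0.418 -0.003] 0.73
pyxis [ 0.567  0.001 -0.   ] 0.68
```

move_arm([
  [[0, 60, 0], [0, 0, 0], -0.6],
  [[0, 120, 0], [0, 0, 0], -0.6],
  [[0, 180, 0], [0, 0, 0], -0.6],
  [[0, 240, 0], [0, 0, 0], -0.6],
  [[0, 300, 0], [0, 0, 0], -0.6],
])

```text
clock: 30.52
tcp_pos: [0.5161, 0.1478, 0.1774]
orientation: [-0.001, -0.072, 0.997, 0.0]
wrist_force: [0.6, -0.2, -0.7]
finger_gap: 0.0682
grip_force: 0.0
```

move_arm([
  [[-5, 60, 0], [0, 0, 0], -0.6],
  [[-10, 120, 0], [0, 0, 0], -0.6],
  [[-15, 180, 0], [0, 0, 0], -0.6],
  [[-20, 240, 0], [0, 0, 0], -0.6],
  [[-25, 265, 0], [0, 0, 0], -0.6],
])

```text
clock: 31.15
tcp_pos: [0.502, 0.415, 0.1767]
orientation: [-0.001, -0.074, 0.997, -0.0]
wrist_force: [0.5, -0.3, 0.0]
finger_gap: 0.0683
grip_force: 0.0
```

move_arm([
  [[0, 0, 0], [0, 0, 0], -0.6],
  [[0, 0, 0], [0, 0, 0], -0.6],
])

```text
clock: 31.4
tcp_pos: [0.5031, 0.4111, 0.1773]
orientation: [-0.001, -0.072, 0.997, -0.001]
wrist_force: [-0.8, -0.6, 0.1]
finger_gap: 0.0684
grip_force: 0.0
```

```bash
python3 d.py w9.png pyxis; python3 - <<'E'
from h import *
p=snap('side')
for n in ('pyxis','figurine','block','jar'):
    for x in env.landmark_of(n,p)[:4]: print(n,np.round(x['centre'],3),round(x['confidence'],2))
print(tool()[1])
E
```

```text
L pyxis [ 0.5132  0.4141 -0.0011] 0.63 [317. 178.]
R pyxis [323. 183.] 1286 0.6 [171.  94.  51.] at z.018 [0.513  0.4207 0.018 ]
pyxis [ 0.51   0.422 -0.002] 0.51
figurine [0.553 0.122 0.022] 0.65
figurine [ 0.563 -0.154  0.037] 0.57
block [ 0.629 -0.145  0.039] 0.56
jar [ 0.621 -0.069  0.038] 0.71
jar [ 0.411  0.442 -0.001] 0.71
jar [ 0.337  0.364 -0.003] 0.59
jar [ 0.602  0.516 -0.002] 0.54
[0.50374009 0.41138344 0.17850279]
```

View pics/w9.png

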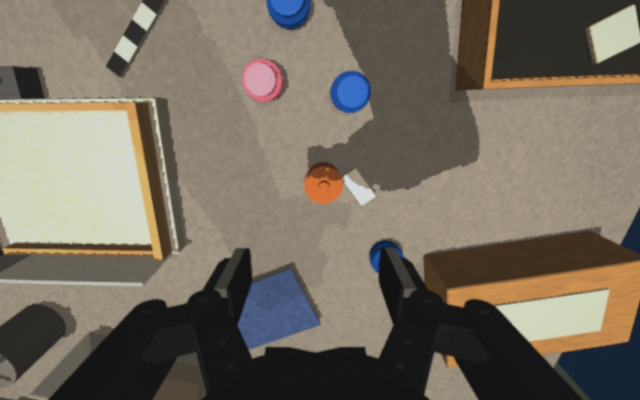

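The pyxis has been knocked aside to about (0.512, 0.419). It shows at (323,183), standing upright and touching the eraser at (358,187). I'll turn the gripper 90° so the fingers avoid the eraser.

```bash
python3 - <<'E'
from h import *
s=env.get_state();print(np.round(s['joint_pos'],2));print(delta([.512,.4185,-.019],np.radians(8.3)))
E
```

```text
[0.56 0.47 0.22 1.32 0.   0.42]
[array([ -9.1,   5.8, 197.5]), 9.0]
```

move_arm([
  [[-4, 3, 0], [0, 0, 1.05], -0.6],
  [[-9, 6, 0], [0, 0, 2.1], -0.6],
  [[-9, 6, 0], [0, 0, 3.15], -0.6],
  [[-9, 6, 0], [0, 0, 4.2], -0.6],
  [[-9, 6, 0], [0, 0, 5.25], -0.6],
])

```text
clock: 32.42
tcp_pos: [0.5116, 0.419, 0.1783]
orientation: [0.0, 0.379, 0.925, 0.0]
wrist_force: [0.1, 0.0, 0.4]
finger_gap: 0.0681
grip_force: 0.0
```

move_arm([
  [[0, 0, 0], [0, 0, 1.05], -0.6],
  [[0, 0, 0], [0, 0, 2.1], -0.6],
  [[0, 0, 0], [0, 0, 3.15], -0.6],
  [[0, 0, 0], [0, 0, 3.75], -0.6],
  [[0, 0, 0], [0, 0, 3.75], -0.6],
])

```text
clock: 33.05
tcp_pos: [0.5116, 0.419, 0.1784]
orientation: [0.0, 0.654, 0.757, 0.0]
wrist_force: [0.6, -0.8, -0.5]
finger_gap: 0.0682
grip_force: 0.0
```

```bash
python3 d.py w10.png pyxis; python3 - <<'E'
from h import *
print(tool()[1],delta([.512,.4185,-.019],np.radians(8.3)))
E
```

```text
L pyxis [ 0.5151  0.4113 -0.0037] 0.73 [317. 175.]
R pyxis [314. 173.] 1261 0.66 [200. 109.  58.] at z.018 [0.5106 0.4188 0.018 ]
[0.51155619 0.41915451 0.17828896] [array([ -0.7,   0.3, 197.3]), 0.01]
```

move_arm([
  [[0, 0, 60], [0, 0, 0], -0.6],
  [[0, 0, 120], [0, 0, 0], -0.6],
  [[0, 0, 160], [0, 0, 0], -0.6],
  [[0, 0, 185], [0, 0, 0], -0.6],
  [[0, 0, 198], [0, 0, 0], -0.6],
])

```text
clock: 33.83
tcp_pos: [0.5106, 0.4185, -0.0216]
orientation: [-0.0, 0.654, 0.757, -0.001]
wrist_force: [0.4, 0.4, 0.3]
finger_gap: 0.0682
grip_force: 0.0
```

move_arm([
  [[0, 0, 1], [0, 0, 0], -0.2],
  [[0, 0, 1], [0, 0, 0], 0.1],
  [[0, 0, 1], [0, 0, 0], 0.2],
  [[0, 0, 1], [0, 0, 0], 0.3],
  [[0, 0, 1], [0, 0, 0], 0.3],
], squeeze=40)

```text
clock: 34.45
tcp_pos: [0.5122, 0.4197, -0.0197]
orientation: [0.0, 0.654, 0.757, 0.001]
wrist_force: [-1.0, -0.6, 3.9]
finger_gap: 0.0405
grip_force: 40.9
```

move_arm([
  [[0, 0, -20], [0, 0, 0], 0.3],
  [[0, 0, -80], [0, 0, 0], 0.3],
  [[0, 0, -140], [0, 0, -1], 0.3],
  [[-50, -4, -190], [0, 0, -2], 0.3],
  [[-110, -8, -190], [0, 0, -3], 0.3],
])

```text
clock: 35.08
tcp_pos: [0.5214, 0.3141, 0.1732]
orientation: [0.003, 0.432, 0.902, 0.003]
wrist_force: [1.5, -0.8, -0.9]
finger_gap: 0.0406
grip_force: 40.8
```

```bash
python3 - <<'E'
from slot import *
q=slot(-.035,.035);print(tool()[1],q,delta([*q,.165],np.pi/2+YAW-.01),env.get_state()['grip_force'])
E
```

```text
[0.52142308 0.3141081  0.17319171] [ 0.55195814 -0.08183253] [array([-327.6, -224.5,    7.1]), -5.81] 40.79797446727753
```

move_arm([
  [[-49, -34, 0], [0, 0, -1], 0.3],
  [[-98, -68, 0], [0, 0, -2], 0.3],
  [[-147, -101, 0], [0, 0, -3], 0.3],
  [[-196, -134, 0], [0, 0, -4], 0.3],
  [[-245, -168, 0], [0, 0, -5], 0.3],
])

```text
clock: 35.7
tcp_pos: [0.5389, 0.0216, 0.1689]
orientation: [0.0, 0.02, 1.0, 0.0]
wrist_force: [1.4, 0.1, -0.7]
finger_gap: 0.0406
grip_force: 40.8
```

move_arm([
  [[0, 0, 0], [0, 0, -0.8], 0.3],
  [[0, 0, 0], [0, 0, -0.8], 0.3],
])

```text
clock: 35.95
tcp_pos: [0.539, 0.0226, 0.1687]
orientation: [-0.0, -0.045, 0.999, 0.0]
wrist_force: [0.1, -0.5, -1.3]
finger_gap: 0.0406
grip_force: 40.9
```

```bash
python3 - <<'E'
from slot import *
q=slot(-.035,.035);print(tool()[1],delta([*q,.1],np.pi/2+YAW+.01),env.get_state()['grip_force'])
E
```

```text
[0.53895838 0.02259904 0.1687337 ] [array([  -3.6, -105.2,   68.7]), -0.29] 40.88884234428406
```

move_arm([
  [[-2, -55, 0], [0, 0, -0.3], 0.3],
  [[-4, -105, 0], [0, 0, -0.3], 0.3],
  [[-4, -105, 40], [0, 0, -0.3], 0.3],
  [[-4, -105, 69], [0, 0, -0.3], 0.3],
  [[-4, -105, 69], [0, 0, -0.3], 0.3],
])

```text
clock: 36.58
tcp_pos: [0.5507, -0.0793, 0.0975]
orientation: [-0.003, -0.072, 0.997, 0.001]
wrist_force: [-0.3, 0.3, -1.0]
finger_gap: 0.0406
grip_force: 41.1
```

```bash
python3 - <<'E'
from slot import *
q=slot(-.035,.035);print(tool()[1],delta([*q,.0165],np.pi/2+YAW+.01),env.get_state()['grip_force'])
E
```

```text
[ 0.55067829 -0.07927765  0.09747534] [array([-1.3, -2.9, 81. ]), 0.03] 41.09594464302063
```

move_arm([
  [[0, -2, 45], [0, 0, 0], 0.3],
  [[0, -2, 70], [0, 0, 0], 0.3],
  [[0, -2, 78], [0, 0, 0], 0.3],
  [[0, -2, 82], [0, 0, 0], 0.3],
  [[0, -2, 82], [0, 0, 0], 0.3],
])

```text
clock: 37.2
tcp_pos: [0.5542, -0.0828, 0.0191]
orientation: [0.001, -0.073, 0.997, -0.0]
wrist_force: [-0.6, 0.3, -1.1]
finger_gap: 0.0406
grip_force: 41.1
```

move_arm([
  [[0, 0, 1], [0, 0, 0], 0.2],
  [[0, 0, 2], [0, 0, 0], 0.0],
  [[0, 0, 2], [0, 0, 0], -0.25],
  [[0, 0, 2], [0, 0, 0], -0.25],
])

```text
clock: 37.7
tcp_pos: [0.5533, -0.0828, 0.016]
orientation: [0.0, -0.073, 0.997, 0.0]
wrist_force: [0.3, 0.3, -0.2]
finger_gap: 0.053
grip_force: 0.0
```

move_arm([
  [[0, 0, -10], [0, 0, 0], -0.25],
  [[0, 0, -60], [0, 0, 0], -0.25],
  [[0, 0, -120], [0, 0, 0], -0.25],
  [[0, -30, -160], [0, 0, 0], -0.1],
  [[0, -30, -160], [0, 0, 0], -0.1],
])

```text
clock: 38.33
tcp_pos: [0.5605, -0.1147, 0.1807]
orientation: [0.004, -0.072, 0.997, -0.002]
wrist_force: [1.2, -0.2, -0.7]
finger_gap: 0.0467
grip_force: 0.0
```

```bash
python3 d.py w11.png pyxis jar block figurine tray tray_grip| grep L; python3 - <<'E'
from h import *
print(tool()[1])
p=snap('wrist');a=p['pixels'];cv2.imwrite('pics/w11.png',cv2.cvtColor(a,4))
E
```

```text
L pyxis [ 0.5533 -0.0884  0.035 ] 0.62 [340. 173.]
L pyxis [0.7193 0.3592 0.0032] 0.27 [607. 314.]
L jar [ 0.6246 -0.0735  0.0367] 0.68 [343. 232.]
L block [ 0.6303 -0.14    0.0372] 0.61 [287. 229.]
L figurine [ 0.5623 -0.1499  0.0325] 0.61 [285. 172.]
L tray [ 0.5979 -0.1093  0.0367] 0.92 [316. 207.]
L tray [ 0.5643 -0.1486  0.0355] 0.57 [286. 175.]
L tray_grip [ 0.5776 -0.2268  0.0685] 0.93 [206. 185.]
L tray_grip [ 0.5601 -0.1495  0.0353] 0.29 [286. 171.]
[ 0.5574846  -0.11222357  0.17559811]
```

View pics/w11.png

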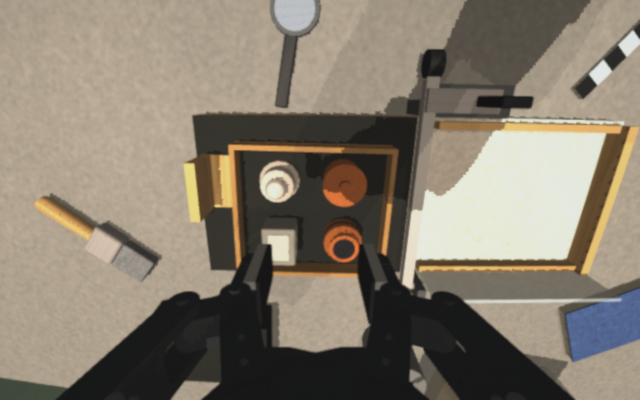

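All four finds stand upright in the tray: figurine (280,180), pyxis (345,183), block (280,243), jar (343,243). Next is the tab.

```bash
python3 - <<'E'
from h import *
for c in ('wrist','top','side','wrist'):
    p=snap(c)
    for n in ('tab_fin','bar_end'):
        for x in env.landmark_of(n,p)[:1]: print(c,n,np.round(x['centre'],4),round(x['confidence'],2))
print(tool()[1],delta([.452,.037,.13],np.radians(7.3)))
E
```

```text
wrist tab_fin [0.451  0.0329 0.0955] 0.84
wrist bar_end [ 0.4266 -0.0185  0.0448] 0.79
top tab_fin [0.4521 0.0372 0.094 ] 0.5
side tab_fin [0.4526 0.0345 0.093 ] 0.63
side bar_end [ 0.428  -0.0168  0.0471] 0.84
wrist tab_fin [0.45   0.0336 0.0945] 0.63
wrist bar_end [ 0.4269 -0.0148  0.0471] 0.67
[ 0.55751932 -0.11241153  0.17581462] [array([ 82.8, 163.1,  45.8]), -8.9]
```

move_arm([
  [[20, 40, 0], [0, 0, 1], 0.2],
  [[40, 80, 0], [0, 0, 2], 0.2],
  [[60, 120, 0], [0, 0, 3], 0.2],
  [[83, 161, 0], [0, 0, 4], 0.2],
  [[83, 161, 0], [0, 0, 5], 0.2],
])

```text
clock: 40.25
tcp_pos: [0.4497, 0.0371, 0.1761]
orientation: [-0.0, 0.357, 0.934, 0.0]
wrist_force: [1.0, -0.7, -0.4]
finger_gap: 0.0341
grip_force: 0.0
```

move_arm([
  [[0, 0, 0], [0, 0, 1], 0.2],
  [[0, 0, 0], [0, 0, 2], 0.2],
  [[0, 0, 0], [0, 0, 3], 0.2],
  [[0, 0, 0], [0, 0, 4.1], 0.2],
  [[0, 0, 0], [0, 0, 4.1], 0.2],
])

```text
clock: 40.88
tcp_pos: [0.4521, 0.0349, 0.1759]
orientation: [0.0, 0.66, 0.751, 0.0]
wrist_force: [-1.1, -1.2, 0.5]
finger_gap: 0.034
grip_force: 0.0
```

```bash
python3 - <<'E'
from h import *
s=env.get_state();p=snap('wrist')
for n in ('tab_fin','bar_end'):
    for x in env.landmark_of(n,p)[:1]: print(n,np.round(x['centre'],4),round(x['confidence'],2))
print(s['joint_pos'],tool()[1],delta([.4515,.035,.05],np.radians(7.3)))
E
```

```text
tab_fin [0.4478 0.0363 0.0928] 0.95
bar_end [ 0.4266 -0.0179  0.0449] 0.98
[-1.00433325e-01  8.92933991e-02 -2.99825079e-01  1.18149947e+00
  1.09811452e-04  1.34058381e+00] [0.45214183 0.03488733 0.17589795] [array([  0.2,  -0.7, 125.9]), 0.02]
```

move_arm([
  [[0, -1, 50], [0, 0, 0], 0.2],
  [[0, -1, 90], [0, 0, 0], 0.2],
  [[0, -1, 115], [0, 0, 0], 0.2],
  [[0, -1, 124], [0, 0, 0], 0.2],
  [[0, -1, 124], [0, 0, 0], 0.4],
])

```text
clock: 41.65
tcp_pos: [0.451, 0.0348, 0.0519]
orientation: [-0.0, 0.66, 0.751, -0.0]
wrist_force: [-0.1, 0.5, 0.7]
finger_gap: 0.0254
grip_force: 0.0
```

move_arm([
  [[0, 0, 0], [0, 0, 0], 0.6],
  [[0, 0, 0], [0, 0, 0], 0.9],
  [[0, 0, 0], [0, 0, 0], 0.9],
  [[0, 0, 0], [0, 0, 0], 0.9],
], squeeze=35)

```text
clock: 42.15
tcp_pos: [0.4529, 0.0347, 0.0531]
orientation: [0.001, 0.66, 0.751, 0.001]
wrist_force: [1.9, -0.5, 6.3]
finger_gap: 0.0095
grip_force: 38.9
```

move_arm([
  [[8, 0, 0], [0, 0, 0], 0.9],
  [[16, 0, 0], [0, 0, 0], 0.9],
  [[24, 0, 0], [0, 0, 0], 0.9],
  [[27, 0, 0], [0, 0, 0], 0.9],
  [[27, 0, 0], [0, 0, 0], 0.9],
])

```text
clock: 42.78
tcp_pos: [0.4492, 0.0614, 0.0531]
orientation: [0.001, 0.66, 0.751, 0.001]
wrist_force: [2.3, -0.2, 6.9]
finger_gap: 0.0095
grip_force: 39.0
```

move_arm([
  [[0, 0, 0], [0, 0, 0], 0.5],
  [[0, 0, 0], [0, 0, 0], 0.2],
  [[0, 0, -40], [0, 0, 0], 0.2],
  [[0, 0, -90], [0, 0, -1], 0.2],
  [[-20, -10, -100], [0, 0, -2], 0.2],
])

```text
clock: 43.4
tcp_pos: [0.4422, 0.0407, 0.1548]
orientation: [0.002, 0.517, 0.856, 0.001]
wrist_force: [1.0, -1.3, -1.0]
finger_gap: 0.034
grip_force: 0.0
```

move_arm([
  [[0, 0, 0], [0, 0, -1], 0.2],
  [[0, 0, 0], [0, 0, -2], 0.2],
  [[0, 0, 0], [0, 0, -3], 0.2],
  [[0, 0, 0], [0, 0, -4], 0.2],
  [[0, 0, 0], [0, 0, -5], 0.2],
])

```text
clock: 44.02
tcp_pos: [0.4396, 0.0404, 0.1514]
orientation: [-0.001, 0.108, 0.994, 0.0]
wrist_force: [0.0, -0.4, 0.1]
finger_gap: 0.0342
grip_force: 0.0
```

move_arm([
  [[0, 0, 0], [0, 0, -1], 0.2],
  [[0, 0, 0], [0, 0, -2], 0.2],
  [[0, 0, 0], [0, 0, -2], 0.2],
])

```text
clock: 44.4
tcp_pos: [0.4397, 0.0404, 0.1514]
orientation: [-0.001, -0.063, 0.998, 0.0]
wrist_force: [0.3, 0.2, -0.2]
finger_gap: 0.0342
grip_force: 0.0
```

```bash
python3 - <<'E'
from h import *
s=env.get_state();p=snap('wrist')
for n in ('tab_fin','bar_end'):
    for x in env.landmark_of(n,p)[:1]: print(n,np.round(x['centre'],4),round(x['confidence'],2))
print(tool()[1],delta([.4265,-.017,.011],np.radians(97.4)))
E
```

```text
tab_fin [0.4419 0.0608 0.0945] 0.69
bar_end [ 0.4265 -0.0183  0.0496] 0.59
[0.44004949 0.04040138 0.15165774] [array([ 20.6, -55.3, 140.7]), -0.02]
```

move_arm([
  [[20, -56, 0], [0, 0, 0], 0.2],
  [[20, -56, 50], [0, 0, 0], 0.2],
  [[20, -56, 105], [0, 0, 0], 0.2],
  [[20, -56, 135], [0, 0, 0], 0.2],
  [[20, -56, 140], [0, 0, 0], 0.2],
])

```text
clock: 45.18
tcp_pos: [0.4254, -0.0173, 0.01]
orientation: [-0.002, -0.063, 0.998, 0.001]
wrist_force: [0.5, -0.9, -0.0]
finger_gap: 0.0342
grip_force: 0.0
```

move_arm([
  [[0, 0, 0], [0, 0, 0], 0.5],
  [[0, 0, 0], [0, 0, 0], 0.8],
  [[0, 0, 0], [0, 0, 0], 0.8],
  [[0, 0, 0], [0, 0, 0], 0.8],
], squeeze=30)

```text
clock: 45.68
tcp_pos: [0.4288, -0.0183, 0.013]
orientation: [0.001, -0.064, 0.998, -0.001]
wrist_force: [-1.1, -2.9, 5.6]
finger_gap: 0.0127
grip_force: 33.7
```

```bash
python3 - <<'E'
from h import *
M,t=tool();print(t)
# knob arc rel. to tool axes; hinge at bay x100; radius 245
bx=np.array([np.cos(.13),np.sin(.13),0])
for a in np.radians(range(0,111,10)):
    d=bx*.245*(1-np.cos(a))+np.array([0,0,.245*np.sin(a)])
    print(round(np.degrees(a)),(M.T@d*1000).round(0),(t+d).round(3))
E
```

```text
[ 0.42881532 -0.01826466  0.01296862]
0 [0. 0. 0.] [ 0.429 -0.018  0.013]
10 [ -4.  -0. -43.] [ 0.433 -0.018  0.056]
20 [-15.  -0. -84.] [ 0.443 -0.016  0.097]
30 [ -33.   -0. -122.] [ 0.461 -0.014  0.135]
40 [ -58.   -0. -157.] [ 0.486 -0.011  0.17 ]
50 [ -88.   -0. -187.] [ 0.516 -0.007  0.201]
60 [-123.   -0. -212.] [ 0.55  -0.002  0.225]
70 [-162.   -0. -230.] [0.589 0.003 0.243]
80 [-203.    0. -241.] [0.63  0.008 0.254]
90 [-246.    0. -244.] [0.672 0.013 0.258]
100 [-288.    0. -241.] [0.714 0.019 0.254]
110 [-329.    0. -229.] [0.755 0.024 0.243]
```

move_arm([
  [[-4, 0, -43], [0, 0, 0], 0.8],
  [[-15, 0, -84], [0, 0, 0], 0.8],
  [[-33, 0, -122], [0, 0, 0], 0.8],
  [[-58, 0, -157], [0, 0, 0], 0.8],
  [[-88, 0, -187], [0, 0, 0], 0.8],
])

```text
clock: 46.3
tcp_pos: [0.5157, -0.0064, 0.1998]
orientation: [0.0, -0.064, 0.998, -0.0]
wrist_force: [7.9, -3.7, -13.0]
finger_gap: 0.0133
grip_force: 29.3
```

move_arm([
  [[-35, 0, -25], [0, 0, 0], 0.8],
  [[-74, 0, -43], [0, 0, 0], 0.8],
  [[-115, 0, -54], [0, 0, 0], 0.8],
  [[-158, 0, -57], [0, 0, 0], 0.8],
  [[-187, 0, -56], [0, 0, 0], 0.8],
])

```text
clock: 46.92
tcp_pos: [0.7011, 0.0189, 0.255]
orientation: [-0.0, -0.064, 0.998, 0.001]
wrist_force: [-2.2, 1.5, -0.2]
finger_gap: 0.0131
grip_force: 29.7
```

```bash
python3 - <<'E'
from h import *
s=env.get_state();print(s['tcp_pos'],s['wrist_force'],s['grip_force'],s['finger_gap'])
for c in ('side','top'):
    p=snap(c)
    for x in env.landmark_of('bar_end',p)[:2]: print(np.round(x['centre'],4),round(x['confidence'],2))
E
```

```text
[0.70105752 0.01890111 0.254979  ] [-2.22951539  1.49883828 -0.20645634] 29.71296340227127 0.013106800763009772
[0.6874 0.0163 0.2944] 0.69
```

move_arm([
  [[0, 0, 0], [0, 0, 0], 0.5],
  [[0, 0, 0], [0, 0, 0], 0.3],
  [[0, 0, -25], [0, 0, 0], 0.3],
  [[0, 0, -50], [0, 0, 0], 0.3],
  [[0, 0, -60], [0, 0, 0], 0.3],
])

```text
clock: 47.75
tcp_pos: [0.7002, 0.017, 0.3171]
orientation: [0.001, -0.064, 0.998, -0.0]
wrist_force: [0.5, 0.1, 0.3]
finger_gap: 0.0299
grip_force: 0.0
```

```bash
python3 - <<'E'
from h import *
from fit import *
s=env.get_state();print(s['tcp_pos'],s['finger_gap'],s['wrist_force'])
for c in ('side','top'):
    p=snap(c)
    for x in env.landmark_of('bar_end',p)[:2]: print(np.round(x['centre'],4),round(x['confidence'],2))
t,r=fit(TRAY,2,guess=[.59,-.11,.14]);print(t,r)
b,r=fit(BAY,1,guess=[.57,0,.13]);print(b,r)
c,sn=np.cos(t[2]),np.sin(t[2])
g=t[:2]+[c*-.03+sn*.117,sn*-.03-c*.117];print(g,delta([*g,.16],np.pi/2+t[2]))
E
```

```text
[0.70023357 0.0169886  0.31710295] 0.02993410169790414 [0.47333497 0.07587771 0.25419337]
[0.6881 0.0176 0.2956] 0.77
[ 0.59126609 -0.11088617  0.1359156 ] [0.004 0.003 0.001 0.005 0.004 0.001 0.003 0.001]
[0.56908939 0.00228744 0.1276117 ] [0.003 0.002 0.001 0.003 0.002 0.001]
[ 0.57739597 -0.23087209] [array([ 153.6, -230.6,  154.8]), -0.05]
```

move_arm([
  [[31, -46, 0], [0, 0, 0], 0.4],
  [[62, -92, 0], [0, 0, 0], 0.4],
  [[93, -138, 40], [0, 0, 0], 0.4],
  [[124, -184, 80], [0, 0, 0], 0.4],
  [[153, -230, 120], [0, 0, 0], 0.4],
])

```text
clock: 49.68
tcp_pos: [0.5828, -0.2193, 0.2041]
orientation: [0.001, -0.064, 0.998, -0.0]
wrist_force: [0.6, -0.5, 0.2]
finger_gap: 0.0254
grip_force: 0.0
```

move_arm([
  [[0, 0, 35], [0, 0, -0.05], 0.4],
  [[0, 0, 35], [0, 0, -0.05], 0.4],
  [[0, 0, 35], [0, 0, -0.05], 0.4],
])

```text
clock: 50.05
tcp_pos: [0.5845, -0.2179, 0.1712]
orientation: [0.001, -0.069, 0.998, -0.0]
wrist_force: [-0.5, 0.2, -0.1]
finger_gap: 0.0256
grip_force: 0.0
```

```bash
cat > g.py <<'E'
from h import *
for c in ('wrist','wrist','side'):
    p=snap(c)
    for n in ('tray_grip','tray'):
        for x in env.landmark_of(n,p)[:1]: print(c,n,np.round(x['centre'],4),round(x['confidence'],2))
print(tool()[1],delta([.5774,-.2309,.031],np.pi/2+.133),env.get_state()['finger_gap'])
cv2.imwrite('pics/w12.png',cv2.cvtColor(snap('wrist')['pixels'],4))
E
python3 g.py
```

```text
wrist tray_grip [ 0.5755 -0.2298  0.0698] 0.91
wrist tray [ 0.5966 -0.1102  0.0325] 0.72
wrist tray_grip [ 0.5774 -0.2299  0.0706] 0.75
wrist tray [ 0.5949 -0.1122  0.036 ] 0.66
side tray_grip [ 0.5802 -0.2286  0.0648] 0.8
side tray [ 0.5953 -0.1107  0.0299] 0.62
[ 0.58396998 -0.21785778  0.17011896] [array([  8.4, -12. , 139.1]), 0.02] 0.02577398817033199
```

View pics/w12.png

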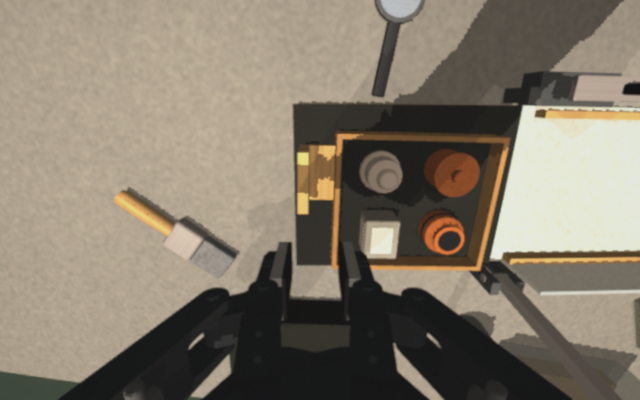

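All four finds still stand upright, the bar is up and away at (500,280), and the grip plate's top edge shows at (303,183).

```bash
python3 - <<'E'
from h import *
p=snap('wrist');s=env.get_state()
print(unproj(p,[[303,151],[303,183],[303,214]],.08,s).round(4), proj(p,[[.577,-.2305,.08]],s))
E
```

```text
[[ 0.5473 -0.2347  0.08  ]
 [ 0.5771 -0.231   0.08  ]
 [ 0.6081 -0.2271  0.08  ]] [[303.4986028  182.99304764]]
```

move_arm([
  [[8, -13, 20], [0, 0, 0], 0.4],
  [[8, -13, 70], [0, 0, 0], 0.4],
  [[8, -13, 110], [0, 0, 0], 0.4],
  [[8, -13, 135], [0, 0, 0], 0.4],
  [[8, -13, 140], [0, 0, 0], 0.4],
])

```text
clock: 51.22
tcp_pos: [0.576, -0.2311, 0.0276]
orientation: [-0.002, -0.068, 0.998, 0.001]
wrist_force: [0.6, 0.2, 0.3]
finger_gap: 0.0256
grip_force: 0.0
```

move_arm([
  [[0, 0, 0], [0, 0, 0], 0.6],
  [[0, 0, 0], [0, 0, 0], 0.9],
  [[0, 0, 0], [0, 0, 0], 0.9],
  [[0, 0, 0], [0, 0, 0], 0.9],
], squeeze=80)

```text
clock: 51.72
tcp_pos: [0.5787, -0.2322, 0.0311]
orientation: [0.001, -0.068, 0.998, -0.0]
wrist_force: [0.7, 2.7, 4.1]
finger_gap: 0.0082
grip_force: 80.3
```

```bash
python3 - <<'E'
from h import *
from fit import *
M,t=tool();print(t,np.degrees(np.arctan2(M[1,1],M[0,1])))
print(fit(TRAY,2,guess=[.59,-.11,.14]))
b=[.5691,.0023,.1276];bx=np.array([np.cos(b[2]),np.sin(b[2])]);by=np.array([-bx[1],bx[0]])
d=t[:2]-b[:2];print('bay xy of tcp',d@bx,d@by)
for x,y in ((-.03,-.1),(-.03,.005),(-.03,.02)): q=np.array(b[:2])+x*bx+y*by;print(x,y,delta([*q,t[2]],np.pi/2+b[2]))
E
```

```text
[ 0.57870742 -0.23215212  0.03110961] 97.82759136586553
(array([ 0.59203216, -0.11216133,  0.14334084]), array([0.003, 0.001, 0.001, 0.003, 0.004, 0.001, 0.003, 0.002]))
bay xy of tcp -0.020305664678713174 -0.23376864264886063
-0.03 -0.1 [array([  8.4, 133.8,  -0.2]), 0.05]
-0.03 0.005 [array([  7.5, 238.8,  -0.3]), 0.05]
-0.03 0.02 [array([  7.3, 253.8,  -0.3]), 0.05]
```

move_arm([
  [[1, 6, 0], [0, 0, 0], 0.9],
  [[3, 18, 0], [0, 0, 0], 0.9],
  [[5, 30, 0], [0, 0, 0.05], 0.9],
  [[7, 42, 0], [0, 0, 0.05], 0.9],
  [[8, 54, 0], [0, 0, 0.05], 0.9],
])

```text
clock: 52.95
tcp_pos: [0.5637, -0.1827, 0.0311]
orientation: [0.001, -0.063, 0.998, -0.003]
wrist_force: [2.4, -7.1, 2.6]
finger_gap: 0.0079
grip_force: 80.3
```

move_arm([
  [[0, 12, 0], [0, 0, 0], 0.9],
  [[0, 24, 0], [0, 0, 0], 0.9],
  [[0, 36, 0], [0, 0, 0], 0.9],
  [[0, 46, 0], [0, 0, 0], 0.9],
  [[0, 50, 0], [0, 0, 0], 0.9],
])

```text
clock: 53.58
tcp_pos: [0.5572, -0.1328, 0.0311]
orientation: [0.001, -0.063, 0.998, -0.003]
wrist_force: [1.2, -8.5, 3.7]
finger_gap: 0.0082
grip_force: 80.3
```

```bash
cat > k.py <<'E'
from fit import *
M,t=tool();s=env.get_state();print(t,s['wrist_force'],s['ft_torque'],s['grip_force'],s['finger_gap'])
b=[.5691,.0023,.1276];bx=np.array([np.cos(b[2]),np.sin(b[2])]);by=np.array([-bx[1],bx[0]])
d=t[:2]-b[:2];print('bay xy of tcp',(d@bx).round(4),(d@by).round(4),'yaw rel',np.degrees(np.arctan2(M[1,1],M[0,1])-b[2])-90)
for c in ('wrist','side','top'):
    p=snap(c)
    for n in ('tray','pyxis','jar','block','figurine','tray_grip'):
        for x in env.landmark_of(n,p)[:1]:
            if x['confidence']>.4:
                d=np.array(x['centre'])[:2]-b[:2];print(c,n,'bay',(d@bx).round(3),(d@by).round(3),np.round(x['centre'][2],3),round(x['confidence'],2))
cv2.imwrite('pics/k.png',cv2.cvtColor(snap('wrist')['pixels'],4))
E
python3 k.py
```

```text
[ 0.55724445 -0.13282566  0.03108252] [ 1.21589907 -8.51699645  3.67991477] [-1.39737539 -0.11444221 -0.23689807] 80.29900074005127 0.008213152940083457
bay xy of tcp -0.029 -0.1325 yaw rel -0.0505709096096183
wrist pyxis bay -0.037 0.009 0.034 0.64
wrist jar bay 0.035 0.017 0.038 0.63
wrist block bay 0.034 -0.047 0.034 0.95
wrist figurine bay -0.034 -0.048 0.036 0.83
wrist tray_grip bay -0.032 -0.128 0.068 0.79
side tray bay 0.003 -0.016 0.029 0.59
side pyxis bay 0.001 0.002 -0.002 0.52
side jar bay 0.029 0.025 0.037 0.74
side block bay -0.163 0.22 -0.001 0.75
side figurine bay -0.031 -0.054 0.039 0.41
side tray_grip bay -0.029 -0.134 0.066 0.85
top tray bay -0.0 -0.014 0.034 0.68
top pyxis bay -0.034 0.018 0.031 0.47
top jar bay 0.101 0.51 0.001 0.62
top block bay 0.036 -0.048 0.035 0.44
top figurine bay -0.035 -0.051 0.035 0.59
top tray_grip bay -0.029 -0.133 0.069 0.9
```

move_arm([
  [[0, 6, 0], [0, 0, 0], 0.9],
  [[0, 18, 0], [0, 0, 0], 0.9],
  [[0, 30, 0], [0, 0, 0], 0.9],
  [[0, 42, 0], [0, 0, 0], 0.9],
  [[0, 50, 0], [0, 0, 0], 0.9],
])

```text
clock: 55.3
tcp_pos: [0.5517, -0.084, 0.0317]
orientation: [0.002, -0.063, 0.998, -0.004]
wrist_force: [0.6, -10.3, 7.0]
finger_gap: 0.0081
grip_force: 80.8
```

move_arm([
  [[0, 10, 0], [0, 0, 0], 0.9],
  [[0, 20, 0], [0, 0, 0], 0.9],
  [[0, 30, 0], [0, 0, 0], 0.9],
  [[0, 40, 0], [0, 0, 0], 0.9],
  [[0, 45, 0], [0, 0, 0], 0.9],
])

```text
clock: 55.92
tcp_pos: [0.5466, -0.0401, 0.0321]
orientation: [0.002, -0.063, 0.998, -0.005]
wrist_force: [0.3, -10.2, 8.1]
finger_gap: 0.0083
grip_force: 81.4
```

```bash
python3 k.py
```

```text
[ 0.54664145 -0.04013185  0.03212876] [  0.25010183 -10.20144541   8.13572842] [-3.04292363 -0.23805334 -0.27599744] 81.40826054019271 0.00831795700467445
bay xy of tcp -0.0277 -0.0392 yaw rel -0.09574401242554131
wrist tray bay 0.004 0.078 0.033 0.89
wrist pyxis bay -0.033 0.103 0.031 0.61
wrist jar bay 0.039 0.11 0.034 0.63
wrist block bay 0.039 0.045 0.034 0.73
wrist figurine bay 0.036 0.111 0.034 0.72
wrist tray_grip bay -0.028 -0.039 0.07 0.7
side tray bay 0.004 0.076 0.029 0.88
side pyxis bay -0.002 0.219 0.032 0.66
side jar bay -0.099 0.453 0.001 0.89
side block bay 0.036 0.041 0.039 0.71
side figurine bay -0.036 0.043 0.034 0.67
side tray_grip bay -0.027 -0.038 0.067 0.63
top tray bay 0.001 0.079 0.03 0.72
top pyxis bay -0.033 0.109 0.03 0.63
top jar bay -0.182 0.383 0.002 0.65
top block bay 0.037 0.043 0.037 0.7
```

move_arm([
  [[0, 10, 0], [0, 0, 0], 0.9],
  [[0, 20, 0], [0, 0, 0], 0.9],
  [[0, 30, 0], [0, 0, 0], 0.9],
  [[0, 40, 0], [0, 0, 0], 0.9],
  [[0, 48, 0], [0, 0, 0], 0.9],
])

```text
clock: 57.65
tcp_pos: [0.5358, 0.0117, 0.0286]
orientation: [-0.002, -0.064, 0.998, -0.0]
wrist_force: [-0.3, -0.4, -8.8]
finger_gap: 0.0079
grip_force: 79.2
```

move_arm([
  [[0, 0, 0], [0, 0, 0], 0.9],
])

```text
clock: 57.78
tcp_pos: [0.5349, 0.0125, 0.028]
orientation: [-0.003, -0.065, 0.998, 0.0]
wrist_force: [0.0, -0.3, -8.8]
finger_gap: 0.0083
grip_force: 79.2
```

```bash
python3 k.py
```

```text
[0.53488694 0.01253224 0.02795695] [ 0.02754023 -0.28542841 -8.79465307] [-1.02406088  0.1339444   0.04547858] 79.17048360686749 0.008318352279213606
bay xy of tcp -0.0326 0.0145 yaw rel 0.09287505748285696
wrist tray bay -0.004 0.128 0.029 0.91
wrist pyxis bay -0.041 0.156 0.027 0.93
wrist jar bay 0.033 0.165 0.029 0.97
wrist block bay 0.031 0.097 0.027 0.73
wrist figurine bay -0.039 0.096 0.028 0.73
wrist tray_grip bay -0.031 0.018 0.065 0.84
side tray bay -0.002 0.127 0.025 0.69
side pyxis bay -0.036 0.166 0.033 0.49
side jar bay -0.115 0.355 -0.002 0.8
side block bay 0.03 0.095 0.036 0.58
side figurine bay -0.038 0.095 0.034 0.41
side tray_grip bay -0.162 0.222 -0.0 0.6
top tray bay -0.006 0.132 0.024 0.75
top pyxis bay 0.003 0.472 -0.004 0.61
top jar bay -0.105 0.45 -0.002 0.71
top block bay 0.036 0.097 0.031 0.6
top figurine bay -0.036 0.095 0.033 0.48
```

move_arm([
  [[0, 0, 2], [0, 0, 0], 0.9],
  [[0, 0, 4], [0, 0, 0], 0.9],
  [[0, 0, 6], [0, 0, 0], 0.9],
  [[0, 0, 7], [0, 0, 0], 0.9],
  [[0, 0, 7], [0, 0, 0], 0.9],
])

```text
clock: 59.5
tcp_pos: [0.5379, 0.0118, 0.023]
orientation: [0.0, -0.064, 0.998, 0.0]
wrist_force: [-0.6, -2.7, -6.1]
finger_gap: 0.0076
grip_force: 78.9
```

move_arm([
  [[0, 0, 1.5], [0, 0, 0], 0.9],
  [[0, 0, 1.5], [0, 0, 0], 0.9],
])

```text
clock: 59.75
tcp_pos: [0.5379, 0.0118, 0.0214]
orientation: [0.0, -0.064, 0.998, 0.0]
wrist_force: [-1.3, -2.4, -4.6]
finger_gap: 0.0083
grip_force: 79.1
```

move_arm([
  [[0, 2, 1], [0, 0, 0], 0.9],
  [[0, 5, 1], [0, 0, 0], 0.9],
  [[0, 8, 1], [0, 0, 0], 0.9],
  [[0, 8, 1], [0, 0, 0], 0.9],
])

```text
clock: 60.25
tcp_pos: [0.5395, 0.0167, 0.0217]
orientation: [0.002, -0.063, 0.998, -0.003]
wrist_force: [2.7, -12.6, -1.8]
finger_gap: 0.0083
grip_force: 79.6
```

```bash
python3 k.py | egrep -v 'jar|figur|pyx|block'
```

```text
[0.5395043  0.01666833 0.02165931] [  2.72885957 -12.56614257  -1.84213548] [-2.55861193 -0.33482442  0.28611809] 79.62157845497131 0.00833748522164347
bay xy of tcp -0.0275 0.018 yaw rel -0.05678728090033758
wrist tray bay 0.004 0.133 0.024 0.67
wrist tray_grip bay -0.028 0.022 0.058 0.88
side tray bay 0.0 0.132 0.021 0.94
side tray_grip bay -0.027 0.017 0.058 0.92
top tray bay -0.002 0.138 0.026 0.64
```

move_arm([
  [[0, 0, 1], [0, 0, 0], 0.8],
  [[0, 0, 1], [0, 0, 0], 0.5],
  [[0, -2, 1], [0, 0, 0], 0.5],
  [[0, -2, 1], [0, 0, 0], 0.5],
])

```text
clock: 61.85
tcp_pos: [0.537, 0.0183, 0.0195]
orientation: [0.0, -0.064, 0.998, 0.0]
wrist_force: [-0.4, 0.2, 0.1]
finger_gap: 0.0216
grip_force: 0.0
```

move_arm([
  [[0, 0, -20], [0, 0, 0], 0.5],
  [[0, 0, -70], [0, 0, 0], 0.5],
  [[0, 0, -130], [0, 0, 0], 0.5],
  [[0, 0, -190], [0, 0, 0], 0.4],
  [[0, 0, -190], [0, 0, 0], 0.4],
])

```text
clock: 62.48
tcp_pos: [0.5401, 0.018, 0.215]
orientation: [0.005, -0.064, 0.998, -0.001]
wrist_force: [1.0, 0.1, -1.3]
finger_gap: 0.0256
grip_force: 0.0
```

```bash
python3 k.py; python3 - <<'E'
from h import *
for c in ('side','top'):
    p=snap(c)
    for x in env.landmark_of('bar_end',p)[:1]: print(np.round(x['centre'],4),round(x['confidence'],2))
E
```

```text
[0.54008346 0.01798173 0.21499979] [ 1.03681194  0.11479156 -1.3079751 ] [-0.00714949 -0.02047333  0.05394038] 0.0 0.025649961292554407
bay xy of tcp -0.0268 0.0192 yaw rel 0.05303224503094839
wrist tray bay 0.004 0.136 0.028 0.92
wrist pyxis bay -0.035 0.162 0.024 0.62
wrist jar bay -0.114 0.357 0.002 0.97
wrist block bay 0.037 0.101 0.025 0.95
wrist figurine bay -0.032 0.099 0.025 0.74
wrist tray_grip bay -0.031 0.021 0.058 0.86
side tray bay 0.001 0.133 0.022 0.69
side pyxis bay -0.035 0.17 0.023 0.79
side jar bay -0.116 0.355 -0.002 0.8
side block bay 0.035 0.101 0.031 0.61
side figurine bay -0.035 0.1 0.028 0.72
side tray_grip bay -0.028 0.018 0.055 0.82
top pyxis bay -0.032 0.165 0.021 0.55
top jar bay -0.185 0.386 -0.002 0.72
top block bay 0.039 0.1 0.026 0.54
top figurine bay 0.001 0.222 0.029 0.5
top tray_grip bay 0.033 0.173 0.025 0.53
[0.5892 0.1041 0.034 ] 0.73
```

View pics/k.png

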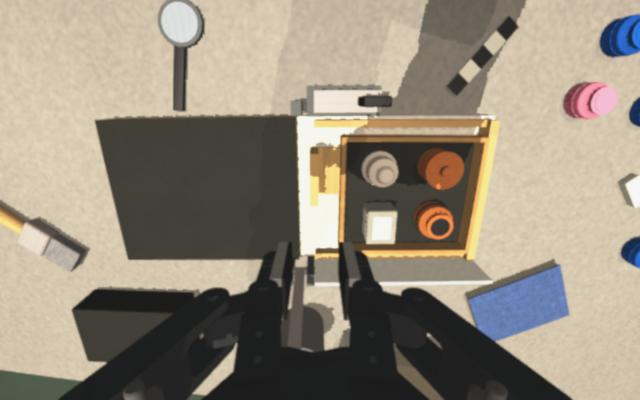

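The tray lies on the deck against the stop at (475,190), with all four finds upright. Next I bring the bar down.

move_arm([
  [[0, 0, -50], [0, 0, 0], 0.3],
  [[0, 0, -104], [0, 0, 0], 0.3],
  [[-50, -7, -104], [0, 0, 0], 0.3],
  [[-100, -13, -104], [0, 0, 0], 0.3],
  [[-153, -20, -104], [0, 0, 0], 0.3],
])

```text
clock: 64.4
tcp_pos: [0.6926, 0.0175, 0.3142]
orientation: [0.001, -0.064, 0.998, -0.0]
wrist_force: [0.7, -0.3, 1.2]
finger_gap: 0.0296
grip_force: 0.0
```

```bash
python3 - <<'E'
from h import *
for c in ('side','wrist','side','top'):
    p=snap(c)
    for x in env.landmark_of('bar_end',p)[:2]: print(c,np.round(x['centre'],4),round(x['confidence'],2))
print(tool()[1],delta([.694,.0178,.257],np.pi/2+.1276))
E
```

```text
side [0.6886 0.0171 0.2962] 0.8
wrist [0.5542 0.1374 0.0256] 0.69
wrist [0.6858 0.0177 0.2926] 0.62
side [0.6891 0.0154 0.2964] 0.65
[0.68999783 0.01766978 0.31542764] [array([-3.9, -0.4, 58.4]), 0.0]
```

move_arm([
  [[0, 0, 25], [0, 0, 0], 0.3],
  [[0, 0, 50], [0, 0, 0], 0.3],
  [[0, 0, 58], [0, 0, 0], 0.3],
  [[0, 0, 58], [0, 0, 0], 0.5],
  [[0, 0, 58], [0, 0, 0], 0.7],
], squeeze=30)

```text
clock: 65.42
tcp_pos: [0.6913, 0.0175, 0.2572]
orientation: [0.001, -0.064, 0.998, -0.0]
wrist_force: [-0.8, 0.6, 2.1]
finger_gap: 0.0137
grip_force: 27.0
```

move_arm([
  [[0, 0, 0], [0, 0, 0], 0.8],
  [[0, 0, 0], [0, 0, 0], 0.8],
  [[0, 0, 0], [0, 0, 0], 0.8],
])

```text
clock: 65.8
tcp_pos: [0.6918, 0.0176, 0.2571]
orientation: [0.001, -0.064, 0.998, -0.0]
wrist_force: [-0.7, 0.3, 5.6]
finger_gap: 0.0134
grip_force: 30.5
```

```bash
python3 - <<'E'
from h import *
M,t=tool();print(t,env.get_state()['finger_gap'],env.get_state()['grip_force'])
bx=np.array([np.cos(.1276),np.sin(.1276),0]);a0=np.radians(94.5)
for g in (85,75,65,55,45,35,25,15,8,4,0):
    a=np.radians(g);d=bx*.245*(-np.cos(a)+np.cos(a0))+np.array([0,0,.245*(np.sin(a)-np.sin(a0))])
    print(g,(M.T@d*1000).round(0),(t+d).round(3))
E
```

```text
[0.69182699 0.01759101 0.25712912] 0.013358219073103215 30.49793243408203
85 [41.  0.  0.] [0.652 0.012 0.257]
75 [83.  0.  7.] [0.61  0.007 0.25 ]
65 [123.   0.  22.] [0.57  0.002 0.235]
55 [160.   0.  43.] [ 0.533 -0.003  0.214]
45 [193.   0.  70.] [ 0.501 -0.007  0.186]
35 [220.   0. 103.] [ 0.474 -0.01   0.153]
25 [242.   0. 140.] [ 0.453 -0.013  0.116]
15 [256.   0. 180.] [ 0.438 -0.015  0.076]
8 [262.   0. 209.] [ 0.432 -0.016  0.047]
4 [264.   0. 226.] [ 0.43  -0.016  0.03 ]
0 [265.   0. 243.] [ 0.43  -0.016  0.013]
```

move_arm([
  [[41, 0, 0], [0, 0, 0], 0.8],
  [[83, 0, 7], [0, 0, 0], 0.8],
  [[123, 0, 22], [0, 0, 0], 0.8],
  [[160, 0, 43], [0, 0, 0], 0.8],
  [[193, 0, 70], [0, 0, 0], 0.8],
])

```text
clock: 66.42
tcp_pos: [0.5001, -0.0085, 0.1874]
orientation: [0.003, -0.064, 0.998, -0.002]
wrist_force: [2.0, -5.1, 1.7]
finger_gap: 0.0133
grip_force: 34.3
```

move_arm([
  [[27, 0, 33], [0, 0, 0], 0.8],
  [[49, 0, 70], [0, 0, 0], 0.8],
  [[63, 0, 110], [0, 0, 0], 0.8],
  [[69, 0, 139], [0, 0, 0], 0.8],
  [[71, 0, 156], [0, 0, 0], 0.8],
])

```text
clock: 67.05
tcp_pos: [0.4261, -0.0186, 0.028]
orientation: [-0.003, -0.063, 0.998, -0.003]
wrist_force: [-7.5, -11.3, 3.5]
finger_gap: 0.0134
grip_force: 41.3
```

move_arm([
  [[1, 0, 10], [0, 0, 0], 0.8],
  [[1, 0, 17], [0, 0, 0], 0.8],
  [[1, 0, 19], [0, 0, 0], 0.8],
  [[1, 0, 19], [0, 0, 0], 0.8],
])

```text
clock: 67.55
tcp_pos: [0.4253, -0.0187, 0.0095]
orientation: [-0.003, -0.063, 0.998, -0.003]
wrist_force: [-8.8, -11.5, 0.8]
finger_gap: 0.0134
grip_force: 41.3
```

```bash
python3 - <<'E'
from h import *
for c in ('side','wrist','top'):
    p=snap(c)
    for n in ('bar_end','tab_fin','tray_grip'):
        for x in env.landmark_of(n,p)[:1]: print(c,n,np.round(x['centre'],4),round(x['confidence'],2))
print(env.get_state()['wrist_force'],tool()[1])
E
```

```text
side bar_end [ 0.4271 -0.0188  0.056 ] 0.8
side tab_fin [0.4491 0.0612 0.0925] 0.59
side tray_grip [0.538  0.0149 0.0554] 0.64
wrist bar_end [ 0.4248 -0.0161  0.0541] 0.75
top tab_fin [0.4488 0.0634 0.0913] 0.6
top tray_grip [0.5412 0.018  0.0578] 0.91
[ -7.80056577 -10.12731931   0.42104391] [ 0.42535513 -0.01869064  0.00964994]
```

move_arm([
  [[-3, 0, 2], [0, 0, 0], 0.8],
  [[-3, 0, 4], [0, 0, 0], 0.8],
  [[-3, 0, 4], [0, 0, 0], 0.8],
])

```text
clock: 68.53
tcp_pos: [0.4254, -0.0186, 0.0048]
orientation: [-0.006, -0.063, 0.998, -0.003]
wrist_force: [-12.8, -13.8, -0.3]
finger_gap: 0.0131
grip_force: 41.3
```

move_arm([
  [[0, 0, 2], [0, 0, 0], 0.8],
  [[0, 0, 4], [0, 0, 0], 0.8],
  [[0, 0, 4], [0, 0, 0], 0.8],
])

```text
clock: 68.9
tcp_pos: [0.4256, -0.0187, 0.0031]
orientation: [-0.005, -0.063, 0.998, -0.003]
wrist_force: [-20.3, -12.7, 27.0]
finger_gap: 0.013
grip_force: 45.4
```

move_arm([
  [[0, 0, 0], [0, 0, 0], 0.5],
  [[0, 0, 0], [0, 0, 0], 0.2],
  [[0, 0, -40], [0, 0, 0], 0.2],
  [[0, 0, -95], [0, 0, 0], 0.2],
  [[0, 0, -150], [0, 0, 0], 0.2],
])

```text
clock: 69.53
tcp_pos: [0.4315, -0.0157, 0.1537]
orientation: [0.0, -0.064, 0.998, 0.0]
wrist_force: [1.3, 0.2, -0.1]
finger_gap: 0.0342
grip_force: 0.0
```

```bash
python3 - <<'E'
from h import *
for c in ('side','wrist','top','side','wrist'):
    p=snap(c)
    for n in ('bar_end','tab_fin'):
        for x in env.landmark_of(n,p)[:1]: print(c,n,np.round(x['centre'],4),round(x['confidence'],2))
print(tool()[1],delta([.4492,.0618,.15],np.radians(7.3)),np.round(env.get_state()['joint_pos'],2))
E
```

```text
side bar_end [ 0.426  -0.0161  0.0513] 0.66
side tab_fin [0.4524 0.0603 0.0918] 0.48
wrist bar_end [ 0.4259 -0.0166  0.0507] 0.94
wrist tab_fin [0.4463 0.0606 0.095 ] 0.82
top tab_fin [0.4476 0.0634 0.0946] 0.39
side bar_end [ 0.426  -0.0154  0.0528] 0.63
side tab_fin [0.4472 0.0611 0.0893] 0.74
wrist bar_end [ 0.4252 -0.0178  0.0459] 0.79
[ 0.43111011 -0.01587516  0.15194116] [array([-27.9,  74.7,   2. ]), -9.0] [-0.22  0.06 -0.39  1.12  0.   -0.35]
```

move_arm([
  [[-10, 20, 0], [0, 0, 1], 0.2],
  [[-20, 50, 0], [0, 0, 2], 0.2],
  [[-28, 75, 0], [0, 0, 3], 0.2],
  [[-28, 75, 0], [0, 0, 4], 0.2],
  [[-28, 75, 0], [0, 0, 5], 0.2],
])

```text
clock: 70.9
tcp_pos: [0.4495, 0.0625, 0.1522]
orientation: [-0.0, 0.366, 0.931, 0.0]
wrist_force: [0.1, -0.3, -0.3]
finger_gap: 0.0346
grip_force: 0.0
```

move_arm([
  [[0, 0, 0], [0, 0, 1], 0.2],
  [[0, 0, 0], [0, 0, 2], 0.2],
  [[0, 0, 0], [0, 0, 3], 0.2],
  [[0, 0, 0], [0, 0, 4], 0.2],
  [[0, 0, 0], [0, 0, 4], 0.2],
])

```text
clock: 71.53
tcp_pos: [0.4495, 0.062, 0.1522]
orientation: [-0.0, 0.66, 0.751, 0.0]
wrist_force: [-0.2, 0.1, 0.3]
finger_gap: 0.0342
grip_force: 0.0
```

```bash
python3 - <<'E'
from h import *
print(tool()[1],delta([.449,.0614,.052],np.radians(7.3)))
E
```

```text
[0.4495148  0.06204139 0.15221303] [array([ -0.6,  -0.6, 100.2]), 0.01]
```

move_arm([
  [[0, 0, 50], [0, 0, 0], 0.2],
  [[0, 0, 85], [0, 0, 0], 0.2],
  [[0, 0, 100], [0, 0, 0], 0.2],
  [[0, 0, 100], [0, 0, 0], 0.5],
  [[0, 0, 100], [0, 0, 0], 0.8],
], squeeze=35)

```text
clock: 72.15
tcp_pos: [0.4494, 0.062, 0.0527]
orientation: [-0.0, 0.66, 0.751, -0.0]
wrist_force: [-0.7, -0.8, -3.4]
finger_gap: 0.0096
grip_force: 34.0
```

move_arm([
  [[0, 0, 0], [0, 0, 0], 0.9],
  [[0, 0, 0], [0, 0, 0], 0.9],
  [[0, 0, 0], [0, 0, 0], 0.9],
])

```text
clock: 72.53
tcp_pos: [0.4495, 0.062, 0.0527]
orientation: [0.0, 0.66, 0.751, 0.0]
wrist_force: [-1.9, -0.4, 1.5]
finger_gap: 0.0092
grip_force: 34.9
```

move_arm([
  [[-7, 0, 0], [0, 0, 0], 0.9],
  [[-14, 0, 0], [0, 0, 0], 0.9],
  [[-21, 0, 0], [0, 0, 0], 0.9],
  [[-27, 0, 0], [0, 0, 0], 0.9],
  [[-27, 0, 0], [0, 0, 0], 0.9],
])

```text
clock: 73.15
tcp_pos: [0.4533, 0.0341, 0.0527]
orientation: [0.0, 0.661, 0.751, -0.0]
wrist_force: [-3.6, -0.6, 5.4]
finger_gap: 0.0091
grip_force: 35.5
```

move_arm([
  [[-2, 0, 0], [0, 0, 0], 0.9],
  [[-3, 0, 0], [0, 0, 0], 0.9],
  [[-3, 0, 0], [0, 0, 0], 0.9],
])

```text
clock: 73.53
tcp_pos: [0.4534, 0.0334, 0.0526]
orientation: [-0.001, 0.66, 0.751, 0.002]
wrist_force: [-4.3, 7.3, 5.9]
finger_gap: 0.0094
grip_force: 35.6
```

Force rose to 7 N, so the tab is at its stop. I'll release, retreat and verify.

move_arm([
  [[0, 0, 0], [0, 0, 0], 0.6],
  [[0, 0, 0], [0, 0, 0], 0.2],
  [[0, 0, -40], [0, 0, 0], 0.2],
  [[0, 0, -95], [0, 0, 0], 0.2],
  [[0, 0, -140], [0, 0, 0], 0.2],
])

```text
clock: 74.15
tcp_pos: [0.4541, 0.0317, 0.1943]
orientation: [0.001, 0.661, 0.751, 0.0]
wrist_force: [0.5, 0.5, 0.6]
finger_gap: 0.0344
grip_force: 0.0
```

```bash
python3 k.py; python3 - <<'E'
from h import *
for c in ('side','wrist','top'):
    p=snap(c)
    if c=='side':
        a=p['pixels'][120:290,220:420];cv2.imwrite('pics/fin.png',cv2.resize(cv2.cvtColor(a,4),None,fx=3.5,fy=3.5,interpolation=2))
    for n in ('bar_end','tab_fin'):
        for x in env.landmark_of(n,p)[:1]: print(c,n,np.round(x['centre'],4),round(x['confidence'],2))
E
```

```text
[0.45409554 0.03172238 0.19428957] [0.46821408 0.46599137 0.64171155] [ 0.00483111 -0.05999712 -0.08088801] 0.0 0.034367551260838736
bay xy of tcp -0.1103 0.0438 yaw rel -90.01627449421434
wrist tray bay 0.004 0.135 0.023 0.95
wrist pyxis bay -0.036 0.164 0.026 0.92
wrist jar bay 0.033 0.168 0.027 0.95
wrist block bay 0.036 0.101 0.026 0.66
wrist figurine bay -0.032 0.102 0.022 0.94
wrist tray_grip bay -0.029 0.019 0.058 0.82
side tray bay -0.0 0.134 0.022 0.62
side pyxis bay -0.038 0.174 0.025 0.74
side jar bay -0.117 0.354 -0.001 0.75
side block bay 0.036 0.1 0.03 0.65
side figurine bay -0.034 0.174 0.023 0.68
side tray_grip bay -0.029 0.018 0.056 0.75
top tray bay -0.002 0.134 0.024 0.9
top pyxis bay -0.035 0.168 0.023 0.58
top jar bay -0.182 0.383 0.001 0.67
top block bay 0.039 0.102 0.025 0.41
top figurine bay -0.031 0.095 0.026 0.59
side bar_end [ 0.4258 -0.0169  0.0517] 0.62
side tab_fin [0.6697 0.0128 0.0511] 0.18
wrist bar_end [ 0.4262 -0.0191  0.0475] 0.91
wrist tab_fin [0.4504 0.0303 0.0939] 0.81
```

View pics/fin.png

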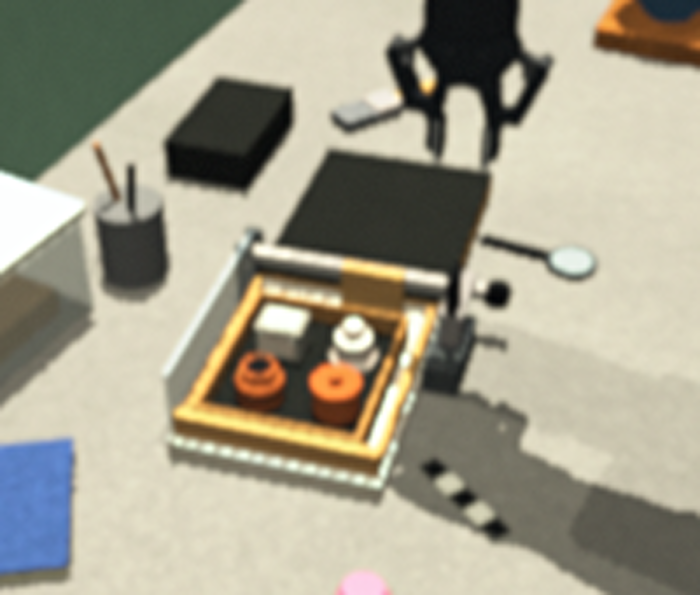

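The tray is home with the four finds upright at (283,330), (352,340), (260,380) and (335,390). The bar is down behind it, the tab is over the bar, and the gripper is clear.

move_arm([
  [[0, 0, 0], [0, 0, 0], 0.2],
  [[0, 0, 0], [0, 0, 0], 0.2],
])

```text
clock: 75.95
tcp_pos: [0.4533, 0.0323, 0.1923]
orientation: [-0.0, 0.66, 0.751, 0.0]
wrist_force: [-0.0, 0.4, -0.1]
finger_gap: 0.0343
grip_force: 0.0
```

```bash
python3 -c "
from workcell import env
print(env.hand_in())"
```

```text
the job is handed in; nothing more can be done
None
```

I handed the job in at about 76 s with all four finds upright in the tray, the tray home against the end stop, the bar down and the tab back over it; the hand-in call returned no verdict.

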